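# Put the casket's knobs away in covered cups

### The job

Put the casket's two brass knobs away for the night: stand the big knob upright in the wide open cup and the small knob in the narrow open cup, leaving those two cups where they stand. Then cover each of the two with its twin of the same size, mouth-down, rim squarely on rim, so that it is closed all round and stays so; leave the brass ring, the cork block and the amber jar alone.

Things in the scene. Friction and masses are not known exactly. Their poses are not given: they have to be found in the camera images.
- wide_cup: Wide open cup: glazed white stoneware cup, a plain straight-sided cylinder with a flat base 5 mm thick and walls 6 mm thick, 62 mm outside and 50 mm inside diameter, 30 mm tall, loose, standing mouth-up. Origin: centre of its underside, z up; the rim is at z = 30 mm, the inner floor at z = 5 mm.
- narrow_cup: Narrow open cup: glazed white stoneware cup, a plain straight-sided cylinder with a flat base 5 mm thick and walls 6 mm thick, 48 mm outside and 36 mm inside diameter, 28 mm tall, loose, standing mouth-up. Origin: centre of its underside, z up; the rim is at z = 28 mm, the inner floor at z = 5 mm.
- wide_cover: Twin of the wide cup (62 mm outside and 50 mm inside diameter, 30 mm tall, same white stoneware), loose, standing mouth-down on the bench, so that its flat base shows on top. Origin: centre of its rim (mouth), which is its lower end; z up, its closed top is at z = 30 mm.
- narrow_cover: Twin of the narrow cup (48 mm outside and 36 mm inside diameter, 28 mm tall, same white stoneware), loose, standing mouth-down on the bench, so that its flat base shows on top. Origin: centre of its rim (mouth), which is its lower end; z up, its closed top is at z = 28 mm.
- big_knob_mid (a point): Big brass drawer knob of mushroom shape standing upright on its foot, loose: 48 mm tall, flat-topped round head 32 mm in diameter with straight sides from 30 to 46 mm above the underside, thinner neck below, foot 24 mm in diameter. The point lies on its axis, 24 mm above its underside; z runs up the axis. Standing in the wide cup its head stays above the rim.
- small_knob_mid (a point): Small brass drawer knob of mushroom shape standing upright on its foot, loose: 42 mm tall, flat-topped round head 20 mm in diameter with straight sides from 24 to 40 mm above the underside, thinner neck below, foot 17 mm in diameter. The point lies on its axis, 21 mm above its underside; z runs up the axis. Standing in the narrow cup its head stays above the rim.
- ring: Bystander: flat brass ring 50 mm outside and 26 mm inside diameter, 12 mm tall, lying loose on the bench. Origin: centre of its underside.
- block: Bystander: cork sanding block, 60 x 40 x 30 mm, loose. Origin: centre of its underside, x along the 60 mm side.
- jar: Bystander: closed amber glass jar with a black cap, 56 mm in diameter, 70 mm tall, loose, at the far side. Origin: centre of its underside.
Not all that is in view belongs to the job. What is shaped like the part that bears small_knob_mid but pink or white is not meant.

How it is judged (in metres and radians):
At the end, for the whole second after the job is handed in: Big knob upright (0.35 rad) in the wide cup, small in the narrow; each cup covered by its same-size twin mouth-down: axes within 7 mm, rims within 4 mm in height, level within 0.08 rad, all at rest. Open cups never moved over 40 mm or tipped, bystanders never moved over 30 mm (horizontal distance between wide_cover and wide_cup below 0.007 m and z of wide_cover in the frame of wide_cup between 0.026 and 0.034 m and angle between each of wide_cover, wide_cup, narrow_cover, narrow_cup's own z axis and vertical below 0.08 rad and horizontal distance between big_knob_mid and wide_cup below 0.0185 m and z of big_knob_mid in the frame of wide_cup between 0.005 and 0.036 m and angle between each of big_knob_mid, small_knob_mid's own z axis and vertical below 0.35 rad and linear speed of each of wide_cup, wide_cover, narrow_cup, narrow_cover below 0.02 m/s and angular speed of each of wide_cup, wide_cover, narrow_cup, narrow_cover below 0.3 rad/s and horizontal distance between narrow_cover and narrow_cup below 0.007 m and z of narrow_cover in the frame of narrow_cup between 0.024 and 0.032 m and horizontal distance between small_knob_mid and narrow_cup below 0.017 m and z of small_knob_mid in the frame of narrow_cup between 0.005 and 0.036 m); the robot touches nothing.
It fails at once if an open cup is shifted more than 40 mm from where it stood or is tipped over (distance of any of wide_cup, narrow_cup from where it was at the start of the episode above 0.04 m or angle between any of wide_cup, narrow_cup's own z axis and vertical above 0.6 rad).
It fails at once if the brass ring is shifted more than 30 mm (distance of ring from where it was at the start of the episode above 0.03 m).
It fails at once if the cork block is shifted more than 30 mm (distance of block from where it was at the start of the episode above 0.03 m).
It fails at once if the amber jar is shifted more than 30 mm (distance of jar from where it was at the start of the episode above 0.03 m).
It also fails if it takes over 109 s, if anything falls off the work surface, if the arm or the gripper's body presses on something with over 40 N, if the wrist force passes 120 N, or if a joint passes its speed limit or range.

### The arm

A 6-joint arm with a two-finger parallel gripper is mounted at the origin on the work surface. World frame = base frame: x ahead of the robot, y to its left, z up, the work surface at z = 0. Lengths are in m, angles in degrees, forces in N, time in s.
With the tool pointing down it reaches from about 0.3 to 0.85 m from the base axis. Payload 4.2 kg.
Tool frame: the origin (TCP) lies between the finger pads; the fingertips stand 19 mm ahead of it and the grasp point (between the pads) is the TCP (bot.tips_ahead is the distance from the TCP to the fingertips, in m); z points along the fingers, x is the direction in which the jaws open and shut, and the axes are right-handed (so a half turn about z gives the same grasp; the last joint's range is limited). The gripper opens to 91 mm and grips with 3 to 60 N. Pads are 32 mm wide; open, the fingers measure 118 mm over their backs; the gripper's body (76 mm by 178 mm) begins 60 mm behind the grasp point.
Start: joints at [-67.953, 18.312, 89.639, -0, 72.044, -1.146], TCP at [0.226, -0.529, 0.233] pointing down, gripper open.
Joint ranges: [-177.97, 177.97], [-48.28, 115.42], [12.27, 149.76], [-77.06, 257.06], [2.81, 150.46], [-146.56, 146.56]. Speed limits (degrees/s): [147.25, 147.25, 180, 180, 180, 180].

### API

Orientations are given as a 3x3 rotation matrix whose columns are the frame's x, y, z axes.
In Python, from workcell import bot gives the robot as it stands.
- The arm moves only by the tool carry_out, never from a script. Its argument "targets" is a list of rows, each an object of numbers: "grip": the gripper's target within -1 to 1 (fully open at 1, half-way at 0, shut at -1); "tx", "ty", "tz": the shift along the tool's x, y, z in m; "ax", "ay", "az": the turn, a rotation vector about the tool's x, y, z in degrees. In form: [{"grip": .., "tx": .., "ty": .., "tz": .., "ax": .., "ay": .., "az": ..}, ...]. A call has 1 to 5 rows; each row is the pose to reach, as a shift and turn from the pose commanded when the call began, along the tool's axes at that moment; what a row does not reach only later rows make up. A row lasts 1/10 s, in which the tool goes at most 50 mm and 8.59 degrees, less where a joint would pass 70% of its speed; a pose out of reach is approached as far as the arm can. A call with a gripper value outside its range is refused whole. The fingers move at their own pace and stop on an object; the grip force is fixed at half the most. Time passes only in rows, so rows that repeat a pose let the fingers close. It gives the time, the measured TCP pose, the force and the opening at its end, in the units of the state.
- bot.state(): the state, without advancing time (a new reading comes with each control period).
- bot.capture(name): name is "scene" or "side" or "wrist"; returns the picture (420x560x3 uint8, red, green, blue); there is no depth.
- bot.camera_model(name): a dict with "camera_matrix" (3x3 intrinsics, pixels), "k1" (the pictures are not rectified: a ray, as slopes to the right and down, at radius r is drawn at 1 + k1 r^2 times it, then the intrinsics apply), "R" (3x3) and "t" (3): a world point X has camera coordinates R X + t. Camera axes: x right, y down, z forward; pixel columns grow to the right and rows downward; lengths in m; the calibration is good to about 2 mm. A picture is of the moment at which its call begins: read the wrist's pose just before it. camera_model takes no time and is no camera call; for the wrist camera it gives the pose at the moment of the call.
- bot.finish_job(): hands the job in, once; it reports no verdict.
The state is a dict: "t": time; "qpos": joint angles; "joint_vel": joint speeds; "joint_torque": joint torques, N m; "position": TCP position; "ee_rot": TCP orientation; "force": force on the tool from outside, world axes, zero at the start; "ft_torque": the same for the moment, N m; "width": opening from 0.0 (shut) to 1.0 (fully open).
Only numpy, scipy, OpenCV 4.12 (cv2) and the standard library are available. Lean on these libraries where they do the work, as an engineer would, in place of code of your own. Each camera call takes 0.05 s, during which the arm holds its last target.

## Working session

There is one attempt and no reset: what is moved stays moved. The work goes in short steps, Python scripts to look and compute and a tool call to move; the robot and the scene stay as the last step left them, time stands still between calls to the robot, and variables do not carry over. Pictures are saved under pics/ and viewed, and the job is handed in when it is done.

Besides the shell and the picture viewer there is one more tool, called after "Emit:" as name(argument=value, ...), one argument or row to a line, values as JSON. carry_out: Moves the arm, as the interface text tells. Its arguments: {"type":"object","properties":{"targets":{"type":"array"}},"required":["targets"]}

```bash
ls; mkdir -p pics; python3 - <<'E'
from workcell import bot
import cv2
print(bot.state())
for n in ["scene","side","wrist"]:
    m=bot.camera_model(n); print(n,m)
    cv2.imwrite(f"pics/{n}0.png",bot.capture(n)[:,:,::-1])
E
```

```text
pics
{'t': 0.0, 'qpos': array([-6.79515659e+01,  1.83517307e+01,  8.97058223e+01,  3.15223714e-04,
        7.20422158e+01, -1.14666428e+00]), 'joint_vel': array([-0.01220363, -0.01515452,  0.01857579, -0.03793161, -0.06770313,
       -0.00068672]), 'joint_torque': array([-1.02561928e-03, -4.12470496e+01, -2.31969488e+01,  7.26785325e-02,
        4.58764331e-02, -1.53276046e-04]), 'position': array([ 0.22629449, -0.52809898,  0.23212329]), 'ee_rot': array([[ 3.93861149e-01, -9.19169720e-01, -6.48813479e-04],
       [-9.19168300e-01, -3.93861682e-01,  1.61591143e-03],
       [-1.74083962e-03, -4.00759493e-05, -9.99998484e-01]]), 'force': array([-0.23563384,  0.13373894,  0.37253485]), 'ft_torque': array([ 0.01182562, -0.00922188,  0.01559694]), 'width': 1.00221576847084}
scene {'camera_matrix': array([[483.20304838,   0.        , 280.09960486],
       [  0.        , 483.20304838, 213.77020214],
       [  0.        ,   0.        ,   1.        ]]), 'k1': -0.06008612091962625, 'R': array([[ 0.69454172,  0.719417  , -0.0071404 ],
       [ 0.4030108 , -0.39725908, -0.82448015],
       [-0.5
[... 208 characters left out ...]
58354],
       [  0.        ,   0.        ,   1.        ]]), 'k1': -0.023759503755102173, 'R': array([[-0.99986151, -0.00598126,  0.01553042],
       [-0.01627815,  0.54565549, -0.83785148],
       [-0.00346285, -0.83798825, -0.54567728]]), 't': array([0.59434164, 0.05174372, 0.85632826])}
wrist {'camera_matrix': array([[298.69018837,   0.        , 277.15589965],
       [  0.        , 298.69018837, 208.42212867],
       [  0.        ,   0.        ,   1.        ]]), 'k1': -0.0564752104476219, 'R': array([[ 0.39446375, -0.91890943, -0.00195001],
       [-0.89109367, -0.38303964,  0.24337771],
       [-0.22438901, -0.09426604, -0.96992963]]), 't': array([-0.57408911, -0.02765267,  0.390177  ])}
```

View pics/scene0.png

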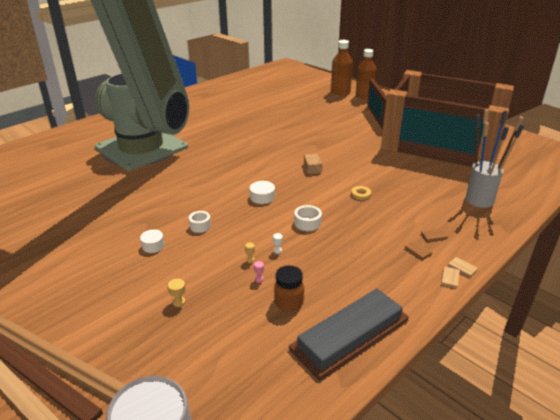

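View pics/side0.png

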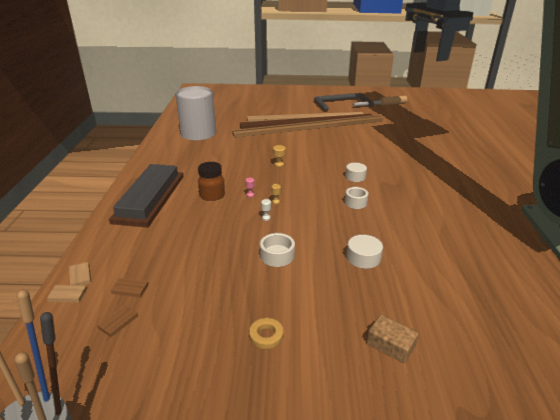

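View pics/wrist0.png

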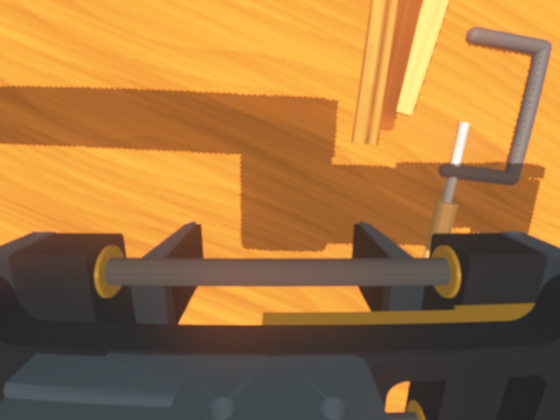

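Candidates (scene / side pixels):
- Big brass knob: (177,293) / (279,156).
- Small knob shapes: brass (250,253) / (276,193), pink (259,271) / (250,187), white (278,243) / (266,209). By the description I choose the brass one.
- Open cups: wide (308,218) / (277,249), narrow (200,222) / (357,198).
- Covers: wide (262,193) / (365,251), narrow (152,241) / (356,172).

Next I check this in a close crop and triangulate.

```bash
cat > h.py <<'E'
import numpy as np, cv2
from workcell import bot
def ray(m,px):
    K=m["camera_matrix"];d=np.array([(px[0]-K[0,2])/K[0,0],(px[1]-K[1,2])/K[1,1]])
    u=d.copy()
    for _ in range(20): u=d/(1+m["k1"]*(u@u))
    R=m["R"]; v=R.T@np.array([u[0],u[1],1.]); return -R.T@m["t"], v/np.linalg.norm(v)
def onz(m,px,z):
    o,v=ray(m,px); return o+v*(z-o[2])/v[2]
def tri(ms,pxs):
    A=np.zeros((3,3));b=np.zeros(3);L=[]
    for m,p in zip(ms,pxs):
        o,v=ray(m,p);P=np.eye(3)-np.outer(v,v);A+=P;b+=P@o;L.append((o,P))
    X=np.linalg.solve(A,b); return X,[np.linalg.norm(P@(X-o)) for o,P in L]
def proj(m,X):
    c=m["R"]@np.asarray(X)+m["t"];u=c[:2]/c[2];u=u*(1+m["k1"]*(u@u));K=m["camera_matrix"]
    return u*K[0,0]+K[:2,2]
E
python3 - <<'E'
import cv2,numpy as np
from h import *
a=cv2.imread("pics/scene0.png");b=cv2.imread("pics/side0.png")
c1=cv2.resize(a[170:320,130:330],None,fx=4,fy=4,interpolation=cv2.INTER_CUBIC)
c2=cv2.resize(b[140:280,220:390],None,fx=4.4,fy=4.2,interpolation=cv2.INTER_CUBIC)
cv2.imwrite("pics/c1.png",c1);cv2.imwrite("pics/c2.png",c2)
ms=[bot.camera_model("scene"),bot.camera_model("side")]
for n,p,q in [("big",(177,286),(279,150)),("small",(250,246),(276,188)),("wcup",(308,213),(277,243)),("ncup",(200,217),(357,193)),("wcov",(262,187),(365,245)),("ncov",(152,236),(356,168)),("jarcap",(289,275),(210,170)),("ring",(361,193),(266,333)),("block",(313,160),(392,330)),("pink",(259,266),(250,183)),("white",(278,238),(266,205))]:
    print(n,*[np.round(x,4) for x in tri(ms,[p,q])])
E
```

```text
big [ 0.6241 -0.2862  0.0409] [0.0003 0.0003]
small [ 0.6253 -0.1092  0.0371] [0.0001 0.0001]
wcup [0.618  0.0708 0.0291] [0.0004 0.0004]
ncup [ 0.4544 -0.1117  0.0262] [0.0005 0.0005]
wcov [0.4621 0.0722 0.0295] [0.0005 0.0005]
ncov [ 0.4416 -0.2286  0.0261] [0.0008 0.0008]
jarcap [ 0.7652 -0.1355  0.0634] [0.0006 0.0006]
ring [0.628  0.2552 0.006 ] [0.0001 0.0001]
block [0.4515 0.267  0.0283] [0.0008 0.0008]
pink [ 0.6818 -0.1351  0.0336] [0.0003 0.0003]
white [ 0.643  -0.0469  0.0339] [0.0001 0.0001]
```

View pics/c1.png

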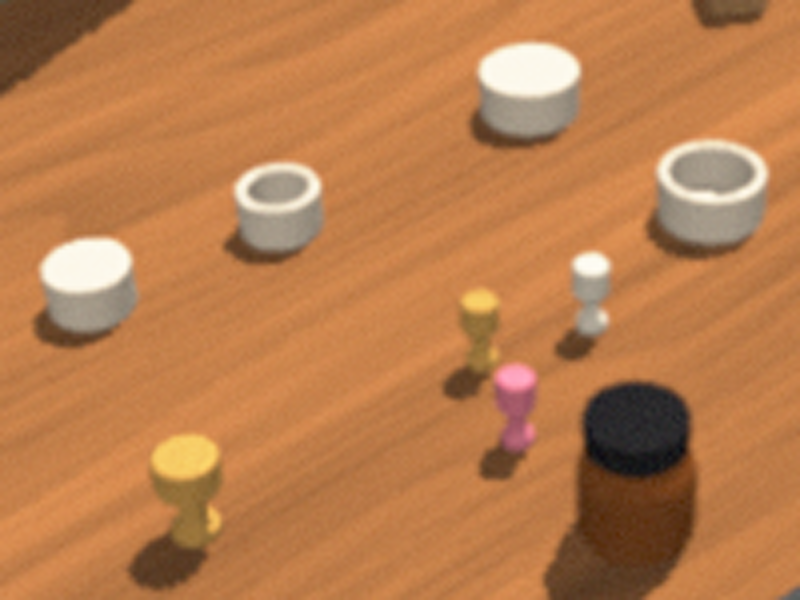

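View pics/c2.png

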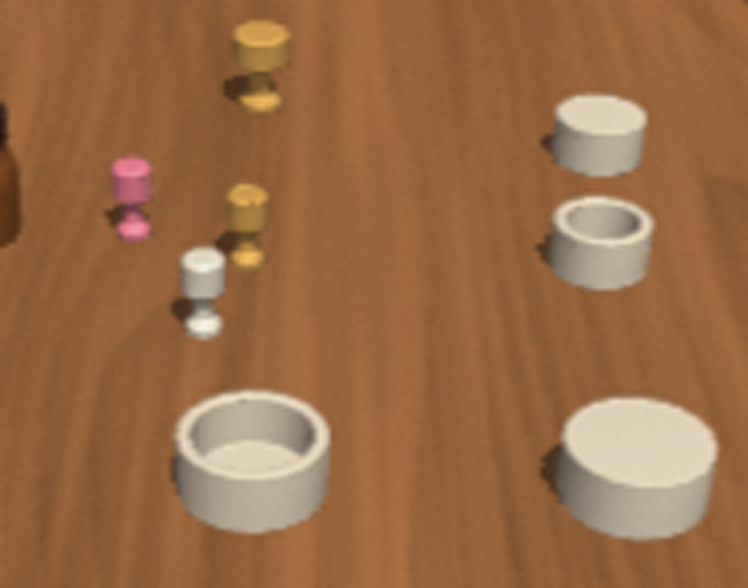

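The crops show one small brass knob, at scene (250,246) and side (276,188). The pink and white ones are distinct. The current jaw bearing (113° mod 180) is as far as it can be from both decoys, so I keep this yaw throughout. Now I refine the positions with masks and ellipses.

```bash
cat >> h.py <<'E'
def ell(img,c,r,kind,top=True):
    """sub-pixel-ish ellipse of bright top face near c: returns ellipse and mask"""
    x0,y0=int(c[0]-r),int(c[1]-r); cr=img[y0:y0+2*r,x0:x0+2*r]
    S=6; cr=cv2.resize(cr,None,fx=S,fy=S,interpolation=cv2.INTER_CUBIC)
    hsv=cv2.cvtColor(cr,cv2.COLOR_BGR2HSV)
    return cr,hsv,(x0,y0,S)
def tool_delta(target):
    s=bot.state(); R=s["ee_rot"]; return R.T@(np.array(target)-s["position"])
E
python3 - <<'E'
from h import *
ims={"scene":cv2.imread("pics/scene0.png"),"side":cv2.imread("pics/side0.png")}
P={"wcup":((308,218),(277,249)),"ncup":((200,222),(357,198)),"wcov":((262,193),(365,251)),"ncov":((152,241),(356,172)),"big":((177,293),(279,156)),"small":((250,252),(276,193))}
ms={k:bot.camera_model(k) for k in ims}
rows=[]
for n,(p,q) in P.items():
  for cam,c in (("scene",p),("side",q)):
    cr,hsv,(x0,y0,S)=ell(ims[cam],c,26 if n[0]=='w' else 20,n)
    if n in("big","small"):
        b,g,r=[cr[:,:,i].astype(int) for i in range(3)]
        m=((hsv[:,:,0]>=16)&(hsv[:,:,0]<=30)&(hsv[:,:,1]>110)&(r>110)).astype(np.uint8)*255
    else: m=((hsv[:,:,1]<70)&(hsv[:,:,2]>100)).astype(np.uint8)*255
    k,_=cv2.findContours(m,cv2.RETR_EXTERNAL,cv2.CHAIN_APPROX_NONE)
    k=max(k,key=cv2.contourArea);x,y,w,h=cv2.boundingRect(k)
    v=cr.copy();cv2.drawContours(v,[k],-1,(0,255,0),1);rows.append(cv2.resize(v,(200,200)))
    print(n,cam,"bbox x %.1f..%.1f y %.1f..%.1f"%(x0+x/S,x0+(x+w)/S,y0+y/S,y0+(y+h)/S))
cv2.imwrite("pics/m.png",np.vstack([np.hstack(rows[i*4:i*4+4]) for i in range(3)]))
m=bot.camera_model("wrist");s=bot.state();C=-m["R"].T@m["t"]
print("cam in tool",s["ee_rot"].T@(C-s["position"]), s["ee_rot"].T@m["R"].T)
E
```

```text
wcup scene bbox x 294.5..321.7 y 205.5..231.0
wcup side bbox x 260.2..294.8 y 233.2..266.8
ncup scene bbox x 189.0..210.3 y 211.0..232.7
ncup side bbox x 345.5..368.3 y 186.8..208.8
wcov scene bbox x 249.8..274.8 y 180.8..204.2
wcov side bbox x 347.7..382.8 y 234.8..268.3
ncov scene bbox x 140.5..163.8 y 229.8..252.8
ncov side bbox x 346.2..366.7 y 162.8..181.8
big scene bbox x 167.5..185.7 y 278.3..307.3
big side bbox x 272.8..286.0 y 144.8..157.8
small scene bbox x 245.0..255.0 y 242.0..263.7
small side bbox x 271.0..281.0 y 183.3..195.7
cam in tool [-1.96036025e-05 -6.85162731e-02 -1.51839314e-01] [[ 9.99999719e-01  7.26606536e-04 -1.86703048e-04]
 [-6.59310825e-04  9.69925607e-01  2.43400664e-01]
 [ 3.57944580e-04 -2.43400472e-01  9.69925813e-01]]
```

View pics/m.png

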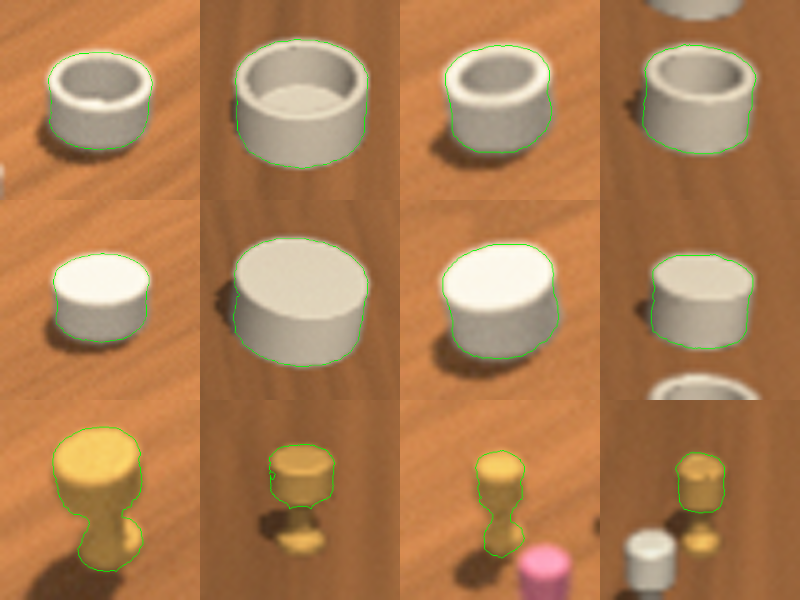

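Emit:
carry_out(
  targets=[
    {"grip":1,"tx":-0.007,"ty":-0.047,"tz":0.0},
    {"grip":1,"tx":-0.014,"ty":-0.094,"tz":0.0},
    {"grip":1,"tx":-0.021,"ty":-0.141,"tz":0.0},
    {"grip":1,"tx":-0.028,"ty":-0.188,"tz":0.0},
    {"grip":1,"tx":-0.035,"ty":-0.235,"tz":0.0},
  ],
)

```text
invalid input
```

Emit:
carry_out(
  targets=[
    {"grip":0.3,"tx":-0.006,"ty":-0.047,"tz":0.006},
    {"grip":0.3,"tx":-0.012,"ty":-0.094,"tz":0.012},
    {"grip":0.3,"tx":-0.018,"ty":-0.141,"tz":0.018},
    {"grip":0.3,"tx":-0.024,"ty":-0.188,"tz":0.024},
    {"grip":0.3,"tx":-0.031,"ty":-0.226,"tz":0.032},
  ],
)

```text
invalid input
```

Emit:
carry_out(
  targets=[
    {"grip":0.3},
    {"grip":0.3},
    {"grip":0.3},
  ],
)

```text
invalid input
```

```bash
cat >> h.py <<'E'
def shot(name,cam="wrist"):
    m=bot.camera_model(cam); im=bot.capture(cam)[:,:,::-1].copy(); cv2.imwrite(f"pics/{name}.png",im); return m,im
E
python3 - <<'E'
from h import *
m,im=shot("w1");np.savez("w1.npz",**m);s=bot.state();print(s["position"],s["ee_rot"],s["width"],s["t"],s["force"])
print(proj(m,(0.6241,-0.2862,0.048)))
E
```

```text
[ 0.22634554 -0.52828284  0.23244985] [[ 3.93807321e-01 -9.19192933e-01 -3.82199530e-04]
 [-9.19192423e-01 -3.93807505e-01  9.68407496e-04]
 [-1.04066637e-03 -3.00510499e-05 -9.99999458e-01]] 1.0027933268443787 0.2 [ 0.08317279 -0.40787083 -0.83504054]
[ 212.35186802 -251.81196067]
```

View pics/w1.png

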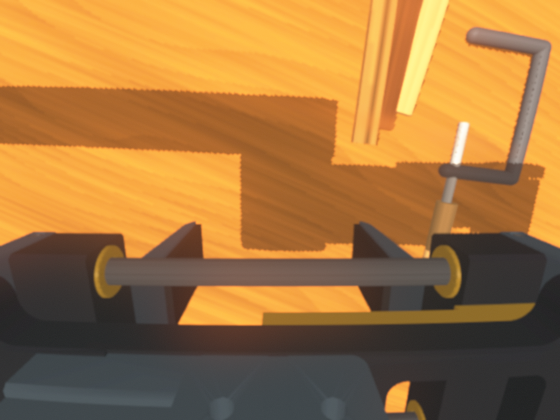

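The call was refused as "invalid input" and the picture is unchanged. All seven numbers seem to be required in every row.

Emit:
carry_out(
  targets=[
    {"grip":1,"tx":-0.007,"ty":-0.047,"tz":0.0,"ax":0,"ay":0,"az":0},
    {"grip":1,"tx":-0.014,"ty":-0.094,"tz":0.0,"ax":0,"ay":0,"az":0},
    {"grip":1,"tx":-0.021,"ty":-0.141,"tz":0.0,"ax":0,"ay":0,"az":0},
    {"grip":1,"tx":-0.028,"ty":-0.188,"tz":0.0,"ax":0,"ay":0,"az":0},
    {"grip":1,"tx":-0.035,"ty":-0.235,"tz":0.0,"ax":0,"ay":0,"az":0},
  ],
)

```text
t: 0.7
position: [0.43, -0.4026, 0.2329]
ee_rot: [[0.394, -0.919, -0.0], [-0.919, -0.394, -0.0], [0.0, 0.0, -1.0]]
force: [0.0, -0.5, 0.3]
width: 0.999
```

```bash
python3 - <<'E'
from h import *
s=bot.state();print(s["position"],s["t"],tool_delta([0.6241,-0.2862,0.2]))
E
```

```text
[ 0.43001578 -0.40261523  0.23289318] 0.7 [-0.0306079  -0.22424715  0.03285609]
```

Emit:
carry_out(
  targets=[
    {"grip":0.3,"tx":-0.006,"ty":-0.047,"tz":0.006,"ax":0,"ay":0,"az":0},
    {"grip":0.3,"tx":-0.012,"ty":-0.094,"tz":0.012,"ax":0,"ay":0,"az":0},
    {"grip":0.3,"tx":-0.018,"ty":-0.141,"tz":0.018,"ax":0,"ay":0,"az":0},
    {"grip":0.3,"tx":-0.024,"ty":-0.188,"tz":0.024,"ax":0,"ay":0,"az":0},
    {"grip":0.3,"tx":-0.031,"ty":-0.224,"tz":0.032,"ax":0,"ay":0,"az":0},
  ],
)

```text
t: 1.2
position: [0.6247, -0.2854, 0.2004]
ee_rot: [[0.395, -0.919, 0.001], [-0.919, -0.395, 0.0], [0.0, -0.001, -1.0]]
force: [0.7, 0.4, -0.6]
width: 0.654
```

Emit:
carry_out(
  targets=[
    {"grip":0.3,"tx":0,"ty":0,"tz":0,"ax":0,"ay":0,"az":0},
    {"grip":0.3,"tx":0,"ty":0,"tz":0,"ax":0,"ay":0,"az":0},
    {"grip":0.3,"tx":0,"ty":0,"tz":0,"ax":0,"ay":0,"az":0},
  ],
)

```text
t: 1.5
position: [0.6215, -0.2878, 0.2011]
ee_rot: [[0.393, -0.919, -0.001], [-0.919, -0.393, -0.0], [0.0, 0.001, -1.0]]
force: [-0.1, -0.8, 0.1]
width: 0.652
```

```bash

python3 - <<'E'
from h import *
m,im=shot("w2");np.savez("w2.npz",**m);s=bot.state();print(s["position"],s["width"],s["t"],s["force"])
print(proj(m,(0.6241,-0.2862,0.048)))
E
```

```text
[ 0.6214228  -0.28808231  0.2014069 ] 0.6564479673152432 1.55 [-0.27760016  0.20096553 -0.50181396]
[276.76684895 198.1260072 ]
```

View pics/w2.png

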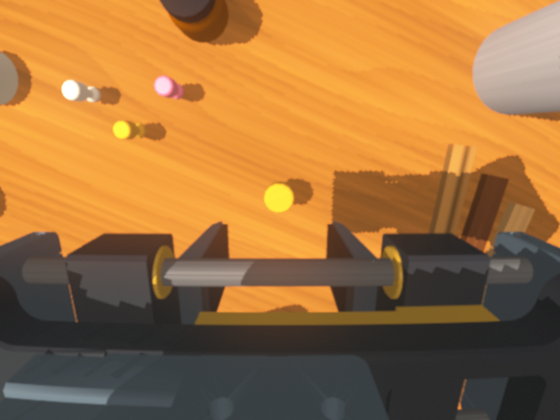

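The wrist picture shows the big knob's round head at (279,198), centred between the fingers. The small brass knob is at (123,130), pink at (166,86) and white at (74,90).

```bash
cat >> h.py <<'E'
def blob(im,c,r,kind):
    x0,y0=max(0,int(c[0]-r)),max(0,int(c[1]-r)); cr=im[y0:y0+2*r,x0:x0+2*r]
    S=4;cr=cv2.resize(cr,None,fx=S,fy=S,interpolation=cv2.INTER_CUBIC);h=cv2.cvtColor(cr,cv2.COLOR_BGR2HSV)
    if kind=="brass": m=(h[:,:,0]>=24)&(h[:,:,0]<=36)&(h[:,:,1]>120)
    else: m=(h[:,:,1]<60)&(h[:,:,2]>60)
    m=m.astype(np.uint8)*255
    k,_=cv2.findContours(m,cv2.RETR_EXTERNAL,cv2.CHAIN_APPROX_NONE)
    k=max(k,key=cv2.contourArea); v=cr.copy();cv2.drawContours(v,[k],-1,(255,0,0),1);cv2.imwrite("pics/blob.png",cv2.resize(v,(500,500)))
    (cx,cy),rr=cv2.minEnclosingCircle(k);M=cv2.moments(k)
    e=cv2.fitEllipse(k)
    f=lambda x,y:(x0+(x+.5)/S-.5,y0+(y+.5)/S-.5)
    return f(cx,cy),rr/S,f(M["m10"]/M["m00"],M["m01"]/M["m00"]),f(*e[0]),(e[1][0]/S,e[1][1]/S)
E
python3 - <<'E'
from h import *
m=dict(np.load("w2.npz"));im=cv2.imread("pics/w2.png")
b=blob(im,(279,198),26,"brass");print(b)
for c in b[0],b[2],b[3]: print(onz(m,c,0.048))
ms=[bot.camera_model("scene"),bot.camera_model("side"),m]
# top ellipse centres of big head in scene/side
for cs in [((176.6,284.5),(279.4,149.5),b[3])]: print(tri(ms,cs))
print(tool_delta(onz(m,b[3],0.048)))
E
```

```text
((277.875, 197.875), 14.089027404785156, (277.87504844705177, 197.83499594806477), (277.8744239807129, 197.83285522460938), (27.10315704345703, 27.778369903564453))
[ 0.62480152 -0.28715746  0.048     ]
[ 0.62484076 -0.28714068  0.048     ]
[ 0.6248426  -0.28713918  0.048     ]
(array([ 0.62329523, -0.28654839,  0.0429553 ]), [np.float64(0.000979817853676276), np.float64(0.0007186011979909879), np.float64(0.0011686741348939415)])
[ 0.00040457 -0.00354649  0.15340638]
```

View pics/blob.png

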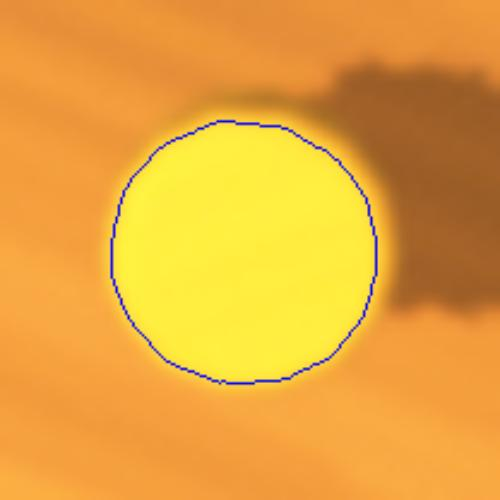

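Emit:
carry_out(
  targets=[
    {"grip":0.3,"tx":0,"ty":-0.0035,"tz":0.04,"ax":0,"ay":0,"az":0},
    {"grip":0.3,"tx":0,"ty":-0.0035,"tz":0.08,"ax":0,"ay":0,"az":0},
    {"grip":0.3,"tx":0,"ty":-0.0035,"tz":0.12,"ax":0,"ay":0,"az":0},
    {"grip":0.3,"tx":0,"ty":-0.0035,"tz":0.15,"ax":0,"ay":0,"az":0},
    {"grip":0.3,"tx":0,"ty":-0.0035,"tz":0.15,"ax":0,"ay":0,"az":0},
  ],
)

```text
t: 2.05
position: [0.6216, -0.2855, 0.0468]
ee_rot: [[0.392, -0.92, -0.009], [-0.92, -0.392, 0.004], [-0.007, 0.006, -1.0]]
force: [-0.0, -0.5, -0.1]
width: 0.65
```

```bash

python3 - <<'E'
from h import *
m,im=shot("w3");m,im2=shot("s3","side");m,im3=shot("sc3","scene")
s=bot.state();print(s["position"],s["width"],s["t"],s["force"])
cv2.imwrite("pics/c3.png",np.hstack([cv2.resize(im2[100:200,230:330],(390,390),interpolation=cv2.INTER_CUBIC),cv2.resize(im3[220:320,130:230],(390,390),interpolation=cv2.INTER_CUBIC)]))
E
```

```text
[ 0.62638996 -0.28705247  0.05323723] 0.6487178792280976 2.2 [ 0.44273812 -0.60846375  0.10801882]
```

View pics/c3.png

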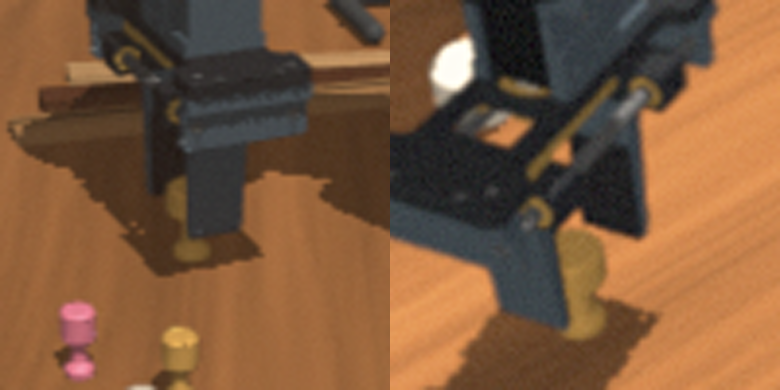

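The fingers straddle the brass head, which sits between them in both views. Closing.

Emit:
carry_out(
  targets=[
    {"grip":0.3,"tx":0,"ty":0,"tz":0.001,"ax":0,"ay":0,"az":0},
    {"grip":-1,"tx":0,"ty":0,"tz":0.001,"ax":0,"ay":0,"az":0},
    {"grip":-1,"tx":0,"ty":0,"tz":0.001,"ax":0,"ay":0,"az":0},
    {"grip":-1,"tx":0,"ty":0,"tz":0.001,"ax":0,"ay":0,"az":0},
    {"grip":-1,"tx":0,"ty":0,"tz":0.001,"ax":0,"ay":0,"az":0},
  ],
)

```text
t: 2.7
position: [0.6258, -0.2859, 0.0503]
ee_rot: [[0.394, -0.919, 0.001], [-0.919, -0.394, -0.001], [0.001, -0.0, -1.0]]
force: [0.0, -0.9, 1.2]
width: 0.343
```

Emit:
carry_out(
  targets=[
    {"grip":-1,"tx":0,"ty":0,"tz":0.0,"ax":0,"ay":0,"az":0},
    {"grip":-1,"tx":0,"ty":0,"tz":0,"ax":0,"ay":0,"az":0},
    {"grip":-1,"tx":0,"ty":0,"tz":0,"ax":0,"ay":0,"az":0},
  ],
)

```text
t: 3.0
position: [0.6258, -0.2859, 0.0503]
ee_rot: [[0.394, -0.919, 0.001], [-0.919, -0.394, -0.0], [0.001, -0.0, -1.0]]
force: [0.3, 0.1, 2.6]
width: 0.337
```

```bash

python3 - <<'E'
from h import *
s=bot.state();print(s["position"],s["width"]*91,s["t"],s["force"],s["ee_rot"])
E
```

```text
[ 0.62583998 -0.2858596   0.05026844] 30.678965894060386 3.0 [0.30092452 0.10331093 2.57160045] [[ 3.93835983e-01 -9.19180533e-01  6.06156042e-04]
 [-9.19180542e-01 -3.93836240e-01 -3.83742886e-04]
 [ 5.91455206e-04 -4.06035083e-04 -9.99999743e-01]]
```

The big knob is held: 31 mm opening against its 32 mm head. Lift and carry toward the wide cup.

Emit:
carry_out(
  targets=[
    {"grip":-1,"tx":0,"ty":0,"tz":-0.02,"ax":0,"ay":0,"az":0},
    {"grip":-1,"tx":0,"ty":0,"tz":-0.05,"ax":0,"ay":0,"az":0},
    {"grip":-1,"tx":0,"ty":0,"tz":-0.08,"ax":0,"ay":0,"az":0},
    {"grip":-1,"tx":0,"ty":0,"tz":-0.1,"ax":0,"ay":0,"az":0},
    {"grip":-1,"tx":-0.02,"ty":-0.008,"tz":-0.1,"ax":0,"ay":0,"az":0},
  ],
)

```text
t: 3.5
position: [0.6266, -0.2665, 0.153]
ee_rot: [[0.391, -0.92, 0.006], [-0.92, -0.391, -0.004], [0.006, -0.004, -1.0]]
force: [0.2, 0.6, -1.1]
width: 0.334
```

Emit:
carry_out(
  targets=[
    {"grip":-1,"tx":-0.03,"ty":-0.012,"tz":0,"ax":0,"ay":0,"az":0},
    {"grip":-1,"tx":-0.07,"ty":-0.028,"tz":0,"ax":0,"ay":0,"az":0},
    {"grip":-1,"tx":-0.11,"ty":-0.044,"tz":0,"ax":0,"ay":0,"az":0},
    {"grip":-1,"tx":-0.15,"ty":-0.06,"tz":0,"ax":0,"ay":0,"az":0},
    {"grip":-1,"tx":-0.19,"ty":-0.076,"tz":0,"ax":0,"ay":0,"az":0},
  ],
)

```text
t: 4.0
position: [0.6183, -0.0567, 0.1482]
ee_rot: [[0.394, -0.919, -0.003], [-0.919, -0.394, 0.001], [-0.002, 0.003, -1.0]]
force: [0.6, -0.4, -0.9]
width: 0.338
```

Emit:
carry_out(
  targets=[
    {"grip":-1,"tx":-0.04,"ty":-0.016,"tz":0,"ax":0,"ay":0,"az":0},
    {"grip":-1,"tx":-0.08,"ty":-0.032,"tz":0,"ax":0,"ay":0,"az":0},
    {"grip":-1,"tx":-0.11,"ty":-0.044,"tz":0,"ax":0,"ay":0,"az":0},
    {"grip":-1,"tx":-0.12,"ty":-0.049,"tz":0,"ax":0,"ay":0,"az":0},
    {"grip":-1,"tx":-0.12,"ty":-0.049,"tz":0,"ax":0,"ay":0,"az":0},
  ],
)

```text
t: 4.5
position: [0.6167, 0.0719, 0.1487]
ee_rot: [[0.397, -0.918, -0.002], [-0.918, -0.397, -0.0], [-0.001, 0.002, -1.0]]
force: [0.6, 0.1, -1.1]
width: 0.338
```

Emit:
carry_out(
  targets=[
    {"grip":-1,"tx":0,"ty":0,"tz":0,"ax":0,"ay":0,"az":0},
    {"grip":-1,"tx":0,"ty":0,"tz":0,"ax":0,"ay":0,"az":0},
    {"grip":-1,"tx":0,"ty":0,"tz":0,"ax":0,"ay":0,"az":0},
  ],
)

```text
t: 4.8
position: [0.6178, 0.0686, 0.1498]
ee_rot: [[0.392, -0.92, -0.0], [-0.92, -0.392, -0.0], [0.0, 0.0, -1.0]]
force: [-1.1, 0.8, -1.6]
width: 0.34
```

```bash

python3 - <<'E'
from h import *
m,im=shot("w4");np.savez("w4.npz",**m);s=bot.state();print(s["position"],s["width"]*91,s["t"],s["force"])
print(proj(m,(0.618,0.0708,0.03)))
E
```

```text
[0.61790901 0.06872932 0.14987581] 30.673495697666503 4.85 [ 0.96686353 -0.93753038 -1.74560245]
[275.09537188 207.72117654]
```

View pics/w4.png

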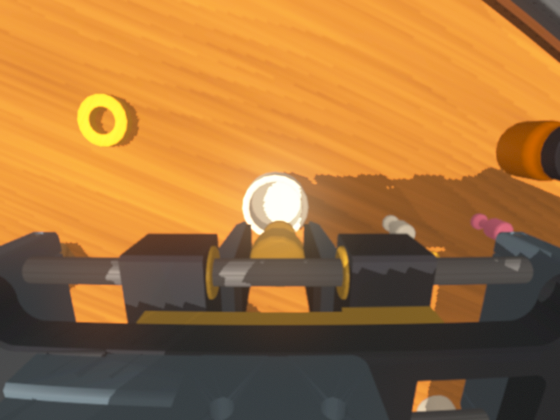

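The cup rim shows at about (276,205), partly behind the knob. The knob is firmly held and hanging vertical. I fit the rim.

```bash
cat >> h.py <<'E'
def rimfit(im,m,c,r,z,R,rowmax=999,thr=60):
    """fit circle of known plane z to the outer contour of white thing; returns world centre, radius"""
    from scipy.optimize import least_squares
    x0,y0=int(c[0]-r),int(c[1]-r); cr=im[y0:y0+2*r,x0:x0+2*r]
    h=cv2.cvtColor(cr,cv2.COLOR_BGR2HSV); k=((h[:,:,1]<thr)&(h[:,:,2]>110)).astype(np.uint8)*255
    k,_=cv2.findContours(k,cv2.RETR_EXTERNAL,cv2.CHAIN_APPROX_NONE);k=max(k,key=cv2.contourArea)[:,0,:]+[x0,y0]
    p=np.array([onz(m,q,z)[:2] for q in k if q[1]<rowmax])
    f=least_squares(lambda a:np.hypot(p[:,0]-a[0],p[:,1]-a[1])-a[2],[*p.mean(0),R],loss="soft_l1",f_scale=.001)
    v=im.copy()
    for t in np.linspace(0,6.28,60): cv2.circle(v,tuple(np.round(proj(m,(f.x[0]+f.x[2]*np.cos(t),f.x[1]+f.x[2]*np.sin(t),z))).astype(int)),0,(0,0,255),-1)
    cv2.imwrite("pics/rim.png",cv2.resize(v[max(0,y0-10):y0+2*r+10,max(0,x0-10):x0+2*r+10],(500,500)))
    return f.x,len(p)
E
python3 - <<'E'
from h import *
m=dict(np.load("w4.npz"));im=cv2.imread("pics/w4.png")
print(rimfit(im,m,(276,205),40,0.03,.031,rowmax=222))
E
```

```text
(array([0.62371132, 0.07352526, 0.02450339]), 228)
```

View pics/rim.png

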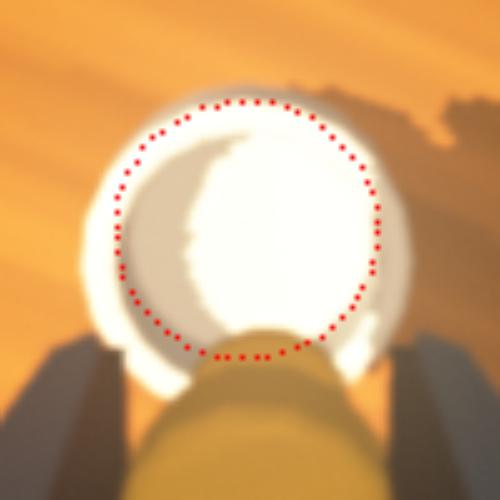

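```bash
python3 - <<'E'
from h import *
m=dict(np.load("w4.npz"))
c=onz(m,(275.2,205.6),.03);print(c, tool_delta([c[0],c[1],.0555]))
ms=[bot.camera_model("scene"),bot.camera_model("side"),m]
# rim centres from bboxes
print(tri(ms,[(308.1,212.9),(277.5,242.6),(275.2,205.6)]))
print(bot.state()["position"])
E
```

```text
[0.61992017 0.07150986 0.03      ] [-0.00178541 -0.00295882  0.09437493]
(array([0.61837149, 0.07099357, 0.02948475]), [np.float64(0.00029633570016639784), np.float64(0.001727719630525361), np.float64(0.0014662808809046085)])
[0.61790901 0.06872932 0.14987581]
```

Emit:
carry_out(
  targets=[
    {"grip":-1,"tx":-0.002,"ty":-0.0025,"tz":0.03,"ax":0,"ay":0,"az":0},
    {"grip":-1,"tx":-0.002,"ty":-0.0025,"tz":0.055,"ax":0,"ay":0,"az":0},
    {"grip":-1,"tx":-0.002,"ty":-0.0025,"tz":0.075,"ax":0,"ay":0,"az":0},
    {"grip":-1,"tx":-0.002,"ty":-0.0025,"tz":0.085,"ax":0,"ay":0,"az":0},
    {"grip":-1,"tx":-0.002,"ty":-0.0025,"tz":0.09,"ax":0,"ay":0,"az":0},
  ],
)

```text
t: 5.35
position: [0.6192, 0.0722, 0.0591]
ee_rot: [[0.393, -0.92, -0.001], [-0.92, -0.393, -0.0], [-0.0, 0.001, -1.0]]
force: [-0.3, 0.3, -1.5]
width: 0.335
```

Emit:
carry_out(
  targets=[
    {"grip":-1,"tx":0,"ty":0,"tz":0.001,"ax":0,"ay":0,"az":0},
    {"grip":-1,"tx":0,"ty":0,"tz":0.002,"ax":0,"ay":0,"az":0},
    {"grip":-1,"tx":0,"ty":0,"tz":0.003,"ax":0,"ay":0,"az":0},
    {"grip":-1,"tx":0,"ty":0,"tz":0.003,"ax":0,"ay":0,"az":0},
    {"grip":-1,"tx":0,"ty":0,"tz":0.003,"ax":0,"ay":0,"az":0},
  ],
)

```text
t: 5.85
position: [0.6196, 0.0728, 0.0574]
ee_rot: [[0.394, -0.919, 0.001], [-0.919, -0.394, -0.0], [0.0, -0.001, -1.0]]
force: [-0.1, 0.1, -0.6]
width: 0.337
```

```bash
python3 - <<'E'
from h import *
m,im=shot("w5");m,im2=shot("s5","side");m,im3=shot("sc5","scene")
s=bot.state();print(s["position"],s["width"],s["t"],s["force"])
cv2.imwrite("pics/c5.png",np.hstack([cv2.resize(im2[190:290,230:330],(390,390),interpolation=cv2.INTER_CUBIC),cv2.resize(im3[150:250,250:350],(390,390),interpolation=cv2.INTER_CUBIC)]))
E
```

```text
[0.61945042 0.07283749 0.05714029] 0.33578555989560727 6.0 [-0.16563769 -0.05488797 -0.42457006]
```

View pics/c5.png

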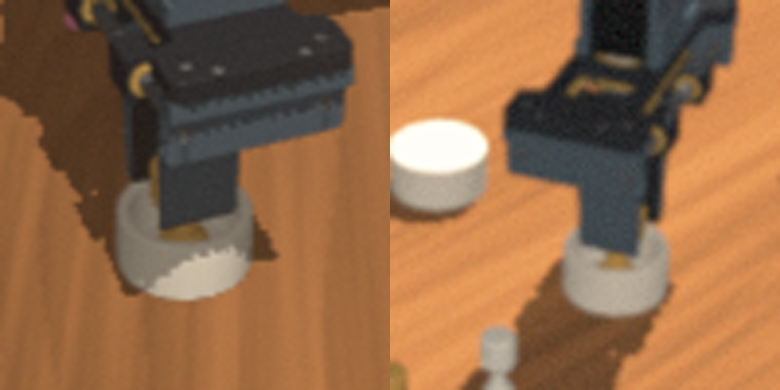

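Emit:
carry_out(
  targets=[
    {"grip":-1,"tx":0,"ty":0,"tz":0.0015,"ax":0,"ay":0,"az":0},
    {"grip":-1,"tx":0,"ty":0,"tz":0.0015,"ax":0,"ay":0,"az":0},
    {"grip":-1,"tx":0,"ty":0,"tz":0.0015,"ax":0,"ay":0,"az":0},
  ],
)

```text
t: 6.3
position: [0.6194, 0.0728, 0.0554]
ee_rot: [[0.394, -0.919, 0.0], [-0.919, -0.394, -0.0], [0.0, -0.0, -1.0]]
force: [0.9, 1.4, -2.0]
width: 0.337
```

Emit:
carry_out(
  targets=[
    {"grip":0.2,"tx":0,"ty":0,"tz":0,"ax":0,"ay":0,"az":0},
    {"grip":0.2,"tx":0,"ty":0,"tz":0,"ax":0,"ay":0,"az":0},
    {"grip":0.2,"tx":0,"ty":0,"tz":0,"ax":0,"ay":0,"az":0},
    {"grip":0.2,"tx":0,"ty":0,"tz":0,"ax":0,"ay":0,"az":0},
  ],
)

```text
t: 6.7
position: [0.6195, 0.0728, 0.0556]
ee_rot: [[0.394, -0.919, 0.0], [-0.919, -0.394, -0.0], [0.0, -0.0, -1.0]]
force: [-0.1, -0.3, 0.4]
width: 0.597
```

```bash
python3 - <<'E'
from h import *
s=bot.state();print(s["position"],s["width"],s["t"],s["force"])
print(tool_delta([.6255,-.1095,.15]))
E
```

```text
[0.61945712 0.07280402 0.05556688] 0.5971735955692739 6.7 [-0.06920339 -0.26111215  0.37030201]
[ 0.16996414  0.06622525 -0.09442084]
```

Released. Rising and going to hover over the small brass knob.

Emit:
carry_out(
  targets=[
    {"grip":0.2,"tx":0,"ty":0,"tz":-0.03,"ax":0,"ay":0,"az":0},
    {"grip":0.2,"tx":0,"ty":0,"tz":-0.075,"ax":0,"ay":0,"az":0},
    {"grip":0.2,"tx":0,"ty":0,"tz":-0.12,"ax":0,"ay":0,"az":0},
    {"grip":0.2,"tx":0.03,"ty":0.012,"tz":-0.12,"ax":0,"ay":0,"az":0},
    {"grip":0.2,"tx":0.07,"ty":0.028,"tz":-0.12,"ax":0,"ay":0,"az":0},
  ],
)

```text
t: 7.2
position: [0.6222, -0.0018, 0.1778]
ee_rot: [[0.397, -0.918, 0.005], [-0.918, -0.397, 0.0], [0.002, -0.004, -1.0]]
force: [-0.0, -0.6, -0.0]
width: 0.598
```

Emit:
carry_out(
  targets=[
    {"grip":0.1,"tx":0.04,"ty":0.015,"tz":0,"ax":0,"ay":0,"az":0},
    {"grip":0.1,"tx":0.08,"ty":0.03,"tz":0,"ax":0,"ay":0,"az":0},
    {"grip":0.1,"tx":0.1,"ty":0.038,"tz":0.01,"ax":0,"ay":0,"az":0},
    {"grip":0.1,"tx":0.1,"ty":0.038,"tz":0.01,"ax":0,"ay":0,"az":0},
    {"grip":0.1,"tx":0.1,"ty":0.038,"tz":0.01,"ax":0,"ay":0,"az":0},
  ],
)

```text
t: 7.7
position: [0.6254, -0.1094, 0.1653]
ee_rot: [[0.393, -0.92, -0.001], [-0.92, -0.393, 0.001], [-0.001, 0.0, -1.0]]
force: [0.3, 0.8, 0.6]
width: 0.549
```

Emit:
carry_out(
  targets=[
    {"grip":0.1,"tx":0,"ty":0,"tz":0,"ax":0,"ay":0,"az":0},
    {"grip":0.1,"tx":0,"ty":0,"tz":0,"ax":0,"ay":0,"az":0},
    {"grip":0.1,"tx":0,"ty":0,"tz":0,"ax":0,"ay":0,"az":0},
    {"grip":0.1,"tx":0,"ty":0,"tz":0,"ax":0,"ay":0,"az":0},
  ],
)

```text
t: 8.1
position: [0.6258, -0.1087, 0.1657]
ee_rot: [[0.395, -0.919, 0.0], [-0.919, -0.395, -0.0], [0.0, -0.0, -1.0]]
force: [-1.1, 0.3, -0.1]
width: 0.548
```

```bash
python3 - <<'E'
from h import *
m,im=shot("w6");np.savez("w6.npz",**m);s=bot.state();print(s["position"],s["width"],s["t"],s["force"])
p=proj(m,(0.6253,-.1092,.042));print(p)
b=blob(im,p,16,"brass");print(b);c=onz(m,b[3],.042);print(c,tool_delta([c[0],c[1],.0465]))
m2=dict(np.load("w2.npz"));b2=blob(cv2.imread("pics/w2.png"),(122,130),10,"brass");print(b2)
ms=[bot.camera_model("scene"),bot.camera_model("side"),m,m2]
print(tri(ms[:3],[(250,245.3),(276,186.4),b[3]]))
E
```

```text
[ 0.62577086 -0.10887915  0.16562403] 0.5525881924516913 8.15 [ 0.01781264 -0.82265842  0.03799006]
[277.47865539 208.50376958]
((278.9557571411133, 207.85879516601562), 9.415457725524902, (279.11189616533864, 207.835958250332), (279.10866355895996, 207.83564567565918), (17.676687240600586, 18.11745262145996))
[ 0.62651418 -0.11036407  0.042     ] [ 1.63147409e-03 -6.97344213e-05  1.19124407e-01]
((120.92719554901123, 129.28351306915283), 8.669665336608887, (120.6714779591633, 129.39947456442513), (120.67224979400635, 129.39902591705322), (15.449002265930176, 17.207298278808594))
(array([ 0.62591133, -0.11030714,  0.04006101]), [np.float64(0.0005258809443034453), np.float64(0.000565159707114538), np.float64(0.00030732241359613494)])
```

View pics/w6.png

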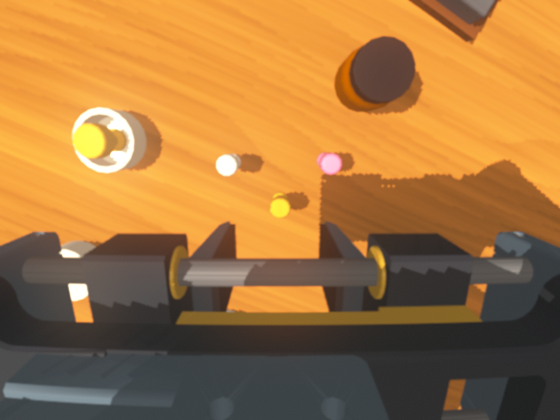

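The wrist view shows the big knob upright in the wide cup, its head at (91,139). The small brass knob is at (279,208), under the jaws, with white (228,165) and pink (331,163) clear of the fingers.

Emit:
carry_out(
  targets=[
    {"grip":0.1,"tx":0.0015,"ty":0,"tz":0.035,"ax":0,"ay":0,"az":0},
    {"grip":0.1,"tx":0.0015,"ty":0,"tz":0.07,"ax":0,"ay":0,"az":0},
    {"grip":0.1,"tx":0.0015,"ty":0,"tz":0.1,"ax":0,"ay":0,"az":0},
    {"grip":0.1,"tx":0.0015,"ty":0,"tz":0.115,"ax":0,"ay":0,"az":0},
    {"grip":0.1,"tx":0.0015,"ty":0,"tz":0.12,"ax":0,"ay":0,"az":0},
  ],
)

```text
t: 8.65
position: [0.625, -0.1104, 0.0433]
ee_rot: [[0.394, -0.919, -0.004], [-0.919, -0.394, 0.001], [-0.002, 0.003, -1.0]]
force: [-0.3, 0.2, 0.1]
width: 0.55
```

Emit:
carry_out(
  targets=[
    {"grip":0.1,"tx":0,"ty":0,"tz":0,"ax":0,"ay":0,"az":0},
    {"grip":0.1,"tx":0,"ty":0,"tz":0,"ax":0,"ay":0,"az":0},
    {"grip":0.1,"tx":0,"ty":0,"tz":0,"ax":0,"ay":0,"az":0},
  ],
)

```text
t: 8.95
position: [0.6272, -0.111, 0.0469]
ee_rot: [[0.394, -0.919, 0.003], [-0.919, -0.394, -0.001], [0.002, -0.002, -1.0]]
force: [-0.6, 0.6, -0.6]
width: 0.549
```

```bash
python3 - <<'E'
from h import *
m,im2=shot("s7","side");m,im3=shot("sc7","scene")
s=bot.state();print(s["position"],s["width"],s["t"],s["force"])
cv2.imwrite("pics/c7.png",np.hstack([cv2.resize(im2[130:230,230:330],(390,390),interpolation=cv2.INTER_CUBIC),cv2.resize(im3[190:290,200:300],(390,390),interpolation=cv2.INTER_CUBIC)]))
E
```

```text
[ 0.6269029 -0.1109746  0.0465983] 0.5483257525854502 9.05 [ 0.0287097  -0.28465105  0.1954448 ]
```

View pics/c7.png

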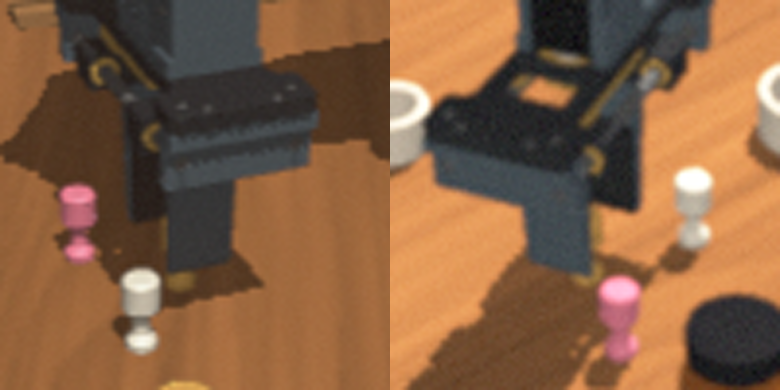

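Emit:
carry_out(
  targets=[
    {"grip":-1,"tx":0,"ty":0,"tz":0.0005,"ax":0,"ay":0,"az":0},
    {"grip":-1,"tx":0,"ty":0,"tz":0.0005,"ax":0,"ay":0,"az":0},
    {"grip":-1,"tx":0,"ty":0,"tz":0.0005,"ax":0,"ay":0,"az":0},
    {"grip":-1,"tx":0,"ty":0,"tz":0.0005,"ax":0,"ay":0,"az":0},
    {"grip":-1,"tx":0,"ty":0,"tz":0.0005,"ax":0,"ay":0,"az":0},
  ],
)

```text
t: 9.55
position: [0.6263, -0.1108, 0.0449]
ee_rot: [[0.394, -0.919, -0.0], [-0.919, -0.394, -0.0], [0.0, 0.0, -1.0]]
force: [0.5, 0.3, 0.0]
width: 0.207
```

Emit:
carry_out(
  targets=[
    {"grip":-1,"tx":0,"ty":0,"tz":0,"ax":0,"ay":0,"az":0},
    {"grip":-1,"tx":0,"ty":0,"tz":0,"ax":0,"ay":0,"az":0},
    {"grip":-1,"tx":0,"ty":0,"tz":0,"ax":0,"ay":0,"az":0},
  ],
)

```text
t: 9.85
position: [0.6263, -0.1108, 0.0449]
ee_rot: [[0.394, -0.919, 0.0], [-0.919, -0.394, -0.0], [0.0, 0.0, -1.0]]
force: [0.6, 0.1, -0.2]
width: 0.205
```

```bash
python3 - <<'E'
from h import *
s=bot.state();print(s["position"],s["width"]*91,s["t"],s["force"],tool_delta([.4544,-.1117,.15]))
E
```

```text
[ 0.62625158 -0.11083613  0.0449416 ] 18.63698233034073 9.85 [ 0.61262231  0.12737638 -0.2328503 ] [-0.06687839  0.1583066  -0.10505847]
```

Small knob held (18.6 mm opening), TCP z 0.0449 on the bench, so 0.050 in the cup.

Emit:
carry_out(
  targets=[
    {"grip":-1,"tx":0,"ty":0,"tz":-0.02,"ax":0,"ay":0,"az":0},
    {"grip":-1,"tx":0,"ty":0,"tz":-0.055,"ax":0,"ay":0,"az":0},
    {"grip":-1,"tx":0,"ty":0,"tz":-0.09,"ax":0,"ay":0,"az":0},
    {"grip":-1,"tx":-0.008,"ty":0.018,"tz":-0.105,"ax":0,"ay":0,"az":0},
    {"grip":-1,"tx":-0.023,"ty":0.054,"tz":-0.105,"ax":0,"ay":0,"az":0},
  ],
)

```text
t: 10.35
position: [0.5709, -0.1114, 0.1528]
ee_rot: [[0.394, -0.919, 0.009], [-0.919, -0.395, -0.002], [0.005, -0.007, -1.0]]
force: [-0.6, -0.5, -0.3]
width: 0.204
```

Emit:
carry_out(
  targets=[
    {"grip":-1,"tx":-0.017,"ty":0.04,"tz":0,"ax":0,"ay":0,"az":0},
    {"grip":-1,"tx":-0.034,"ty":0.08,"tz":0,"ax":0,"ay":0,"az":0},
    {"grip":-1,"tx":-0.044,"ty":0.104,"tz":0,"ax":0,"ay":0,"az":0},
    {"grip":-1,"tx":-0.044,"ty":0.104,"tz":0,"ax":0,"ay":0,"az":0},
    {"grip":-1,"tx":-0.044,"ty":0.104,"tz":0,"ax":0,"ay":0,"az":0},
  ],
)

```text
t: 10.85
position: [0.455, -0.1116, 0.1505]
ee_rot: [[0.393, -0.919, 0.002], [-0.919, -0.393, -0.0], [0.001, -0.002, -1.0]]
force: [0.9, -0.4, -0.0]
width: 0.204
```

Emit:
carry_out(
  targets=[
    {"grip":-1,"tx":0,"ty":0,"tz":0,"ax":0,"ay":0,"az":0},
    {"grip":-1,"tx":0,"ty":0,"tz":0,"ax":0,"ay":0,"az":0},
    {"grip":-1,"tx":0,"ty":0,"tz":0,"ax":0,"ay":0,"az":0},
    {"grip":-1,"tx":0,"ty":0,"tz":0,"ax":0,"ay":0,"az":0},
  ],
)

```text
t: 11.25
position: [0.4551, -0.1114, 0.1497]
ee_rot: [[0.394, -0.919, -0.0], [-0.919, -0.394, 0.0], [-0.0, 0.0, -1.0]]
force: [-0.2, -0.3, -0.5]
width: 0.21
```

```bash
python3 - <<'E'
from h import *
m,im=shot("w8");np.savez("w8.npz",**m);s=bot.state();print(s["position"],s["width"],s["t"],s["force"])
p=proj(m,(0.4544,-.1117,.028));print(p)
cv2.imwrite("pics/c8.png",cv2.resize(im[150:250,225:325],(600,600),interpolation=cv2.INTER_CUBIC))
E
```

```text
[ 0.4549687  -0.11146723  0.14974105] 0.20678640727798195 11.3 [0.27284911 0.27546338 0.51174133]
[277.20926115 209.02929262]
```

View pics/c8.png

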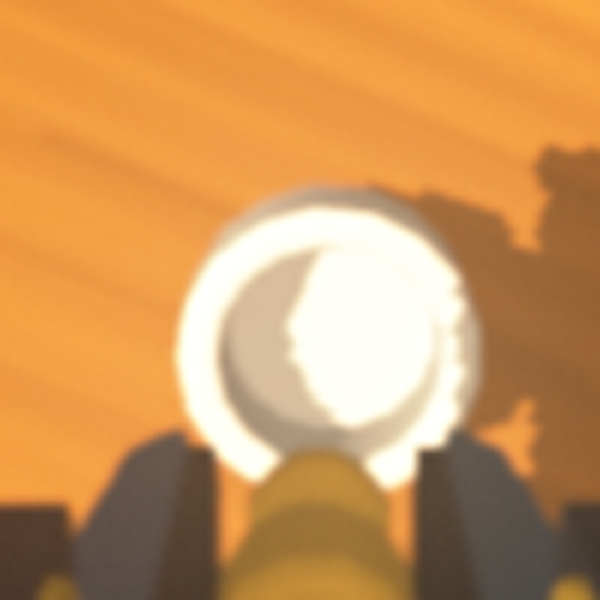

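The narrow cup's rim is centred at about (279.2,208.8). The knob hangs in line above it.

```bash
python3 - <<'E'
from h import *
m=dict(np.load("w8.npz"))
c=onz(m,(279.2,208.8),.028);print(c, tool_delta([c[0],c[1],.05]))
ms=[bot.camera_model("scene"),bot.camera_model("side"),m]
print(tri(ms,[(199.6,217),(356.9,193.2),(279.2,208.8)]))
E
```

```text
[ 0.45534766 -0.1133394   0.028     ] [0.00187875 0.00036599 0.09974098]
(array([ 0.45447755, -0.11287852,  0.02588484]), [np.float64(0.0005391003985176806), np.float64(0.0005611819006571039), np.float64(0.0007851106558772471)])
```

Emit:
carry_out(
  targets=[
    {"grip":-1,"tx":0.0015,"ty":0.0005,"tz":0.03,"ax":0,"ay":0,"az":0},
    {"grip":-1,"tx":0.0015,"ty":0.0005,"tz":0.06,"ax":0,"ay":0,"az":0},
    {"grip":-1,"tx":0.0015,"ty":0.0005,"tz":0.08,"ax":0,"ay":0,"az":0},
    {"grip":-1,"tx":0.0015,"ty":0.0005,"tz":0.09,"ax":0,"ay":0,"az":0},
    {"grip":-1,"tx":0.0015,"ty":0.0005,"tz":0.096,"ax":0,"ay":0,"az":0},
  ],
)

```text
t: 11.8
position: [0.4548, -0.113, 0.0533]
ee_rot: [[0.394, -0.919, -0.001], [-0.919, -0.394, 0.0], [-0.001, 0.001, -1.0]]
force: [-0.3, 0.7, -0.1]
width: 0.204
```

Emit:
carry_out(
  targets=[
    {"grip":-1,"tx":0,"ty":0,"tz":0.001,"ax":0,"ay":0,"az":0},
    {"grip":-1,"tx":0,"ty":0,"tz":0.002,"ax":0,"ay":0,"az":0},
    {"grip":-1,"tx":0,"ty":0,"tz":0.003,"ax":0,"ay":0,"az":0},
    {"grip":-1,"tx":0,"ty":0,"tz":0.003,"ax":0,"ay":0,"az":0},
    {"grip":-1,"tx":0,"ty":0,"tz":0.003,"ax":0,"ay":0,"az":0},
  ],
)

```text
t: 12.3
position: [0.455, -0.1131, 0.0514]
ee_rot: [[0.394, -0.919, 0.001], [-0.919, -0.394, -0.0], [0.001, -0.001, -1.0]]
force: [0.4, -0.3, -0.3]
width: 0.209
```

```bash
python3 - <<'E'
from h import *
m,im2=shot("s9","side");m,im3=shot("sc9","scene")
s=bot.state();print(s["position"],s["width"],s["t"],s["force"])
cv2.imwrite("pics/c9.png",np.hstack([cv2.resize(im2[140:240,310:410],(390,390),interpolation=cv2.INTER_CUBIC),cv2.resize(im3[160:260,150:250],(390,390),interpolation=cv2.INTER_CUBIC)]))
E
```

```text
[ 0.45493888 -0.11310684  0.05122457] 0.205647801430797 12.4 [ 0.48354149 -0.39997103 -0.39315084]
```

View pics/c9.png

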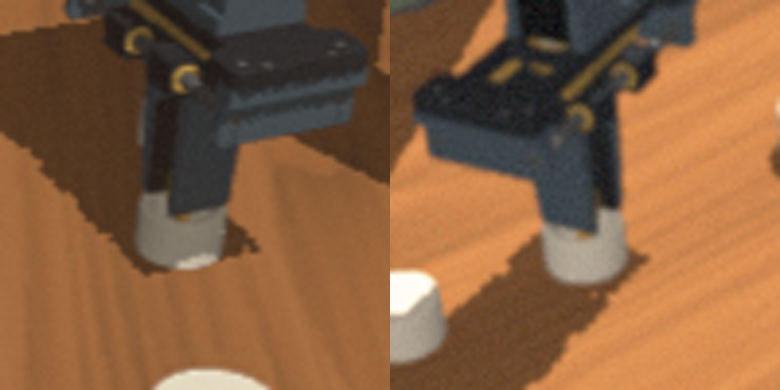

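Emit:
carry_out(
  targets=[
    {"grip":-1,"tx":0,"ty":0,"tz":0.001,"ax":0,"ay":0,"az":0},
    {"grip":-1,"tx":0,"ty":0,"tz":0.001,"ax":0,"ay":0,"az":0},
    {"grip":-1,"tx":0,"ty":0,"tz":0.001,"ax":0,"ay":0,"az":0},
  ],
)

```text
t: 12.7
position: [0.4548, -0.1131, 0.0499]
ee_rot: [[0.394, -0.919, 0.0], [-0.919, -0.394, -0.0], [0.0, 0.0, -1.0]]
force: [-0.1, 0.2, -0.1]
width: 0.209
```

Emit:
carry_out(
  targets=[
    {"grip":0,"tx":0,"ty":0,"tz":0,"ax":0,"ay":0,"az":0},
    {"grip":0,"tx":0,"ty":0,"tz":0,"ax":0,"ay":0,"az":0},
    {"grip":0,"tx":0,"ty":0,"tz":0,"ax":0,"ay":0,"az":0},
    {"grip":0,"tx":0,"ty":0,"tz":0,"ax":0,"ay":0,"az":0},
  ],
)

```text
t: 13.1
position: [0.4548, -0.1131, 0.05]
ee_rot: [[0.394, -0.919, 0.0], [-0.919, -0.394, -0.0], [0.0, -0.0, -1.0]]
force: [-0.4, 0.4, 0.9]
width: 0.494
```

Emit:
carry_out(
  targets=[
    {"grip":0,"tx":0,"ty":0,"tz":-0.03,"ax":0,"ay":0,"az":0},
    {"grip":0,"tx":0,"ty":0,"tz":-0.07,"ax":0,"ay":0,"az":0},
    {"grip":0,"tx":0,"ty":0,"tz":-0.11,"ax":0,"ay":0,"az":0},
    {"grip":1,"tx":0,"ty":0,"tz":-0.13,"ax":0,"ay":0,"az":0},
    {"grip":1,"tx":0,"ty":0,"tz":-0.13,"ax":0,"ay":0,"az":0},
  ],
)

```text
t: 13.6
position: [0.4567, -0.1136, 0.183]
ee_rot: [[0.394, -0.919, 0.007], [-0.919, -0.394, -0.002], [0.005, -0.006, -1.0]]
force: [-0.2, -0.4, -0.4]
width: 0.642
```

Emit:
carry_out(
  targets=[
    {"grip":1,"tx":0,"ty":0,"tz":0,"ax":0,"ay":0,"az":0},
    {"grip":1,"tx":0,"ty":0,"tz":0,"ax":0,"ay":0,"az":0},
    {"grip":1,"tx":0,"ty":0,"tz":0,"ax":0,"ay":0,"az":0},
    {"grip":1,"tx":0,"ty":0,"tz":0,"ax":0,"ay":0,"az":0},
  ],
)

```text
t: 14.0
position: [0.4543, -0.1129, 0.1788]
ee_rot: [[0.394, -0.919, -0.002], [-0.919, -0.394, 0.001], [-0.001, 0.002, -1.0]]
force: [-0.4, -0.4, 0.5]
width: 0.986
```

```bash
python3 - <<'E'
from h import *
m,im=shot("w10");np.savez("w10.npz",**m);s=bot.state();print(s["position"],s["width"],s["t"],s["force"])
p=proj(m,(0.455,-.113,.028));print(p)
print(tool_delta([.4416,-.2286,.18]), proj(m,(.4416,-.2286,.028)))
E
```

```text
[ 0.45440409 -0.11294926  0.17907772] 0.996578428289961 14.05 [-0.10775633 -0.21321077  0.17895455]
[277.81430043 200.61840081]
[ 0.10126003  0.05731839 -0.00094693] [370.18922289 252.44501785]
```

View pics/w10.png

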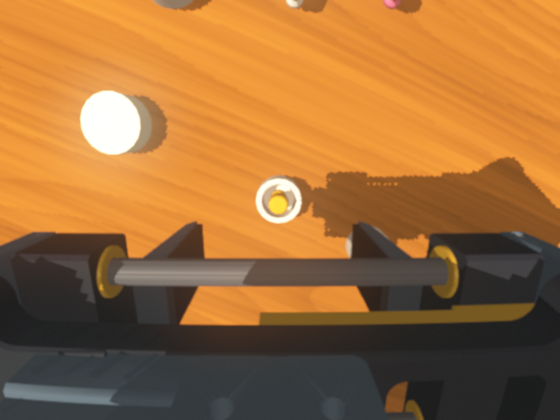

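The small knob stands upright near the middle of the narrow cup: rim about (279,200), head (278,204). I fit this now as the placing reference.

```bash
python3 - <<'E'
from h import *
m=dict(np.load("w10.npz"));im=cv2.imread("pics/w10.png")
print("rim",rimfit(im,m,(279,200),28,0.028,.024,thr=90))
b=blob(im,(278,204),12,"brass");print("head",b[3],onz(m,b[3],.047))
E
```

```text
rim (array([ 0.45587002, -0.11334513,  0.02380374]), 129)
head (277.31330585479736, 204.63416004180908) [ 0.45504691 -0.11243999  0.047     ]
```

View pics/rim.png

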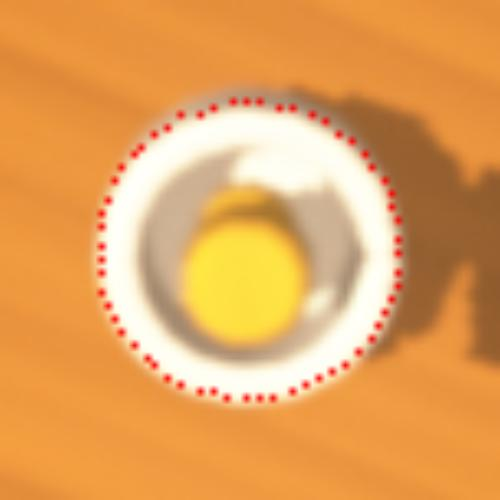

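Emit:
carry_out(
  targets=[
    {"grip":1,"tx":0.035,"ty":0.02,"tz":0,"ax":0,"ay":0,"az":0},
    {"grip":1,"tx":0.07,"ty":0.04,"tz":0,"ax":0,"ay":0,"az":0},
    {"grip":1,"tx":0.101,"ty":0.057,"tz":0,"ax":0,"ay":0,"az":0},
    {"grip":1,"tx":0.101,"ty":0.057,"tz":0,"ax":0,"ay":0,"az":0},
    {"grip":1,"tx":0.101,"ty":0.057,"tz":0,"ax":0,"ay":0,"az":0},
  ],
)

```text
t: 14.55
position: [0.4418, -0.2286, 0.1794]
ee_rot: [[0.392, -0.92, -0.001], [-0.92, -0.392, 0.001], [-0.001, 0.0, -1.0]]
force: [0.5, 0.0, -1.2]
width: 0.999
```

Emit:
carry_out(
  targets=[
    {"grip":1,"tx":0,"ty":0,"tz":0,"ax":0,"ay":0,"az":0},
    {"grip":1,"tx":0,"ty":0,"tz":0,"ax":0,"ay":0,"az":0},
    {"grip":1,"tx":0,"ty":0,"tz":0,"ax":0,"ay":0,"az":0},
    {"grip":1,"tx":0,"ty":0,"tz":0,"ax":0,"ay":0,"az":0},
  ],
)

```text
t: 14.95
position: [0.4423, -0.2277, 0.1801]
ee_rot: [[0.395, -0.919, 0.0], [-0.919, -0.395, -0.0], [0.0, -0.0, -1.0]]
force: [-0.2, 0.0, -0.7]
width: 1.001
```

```bash
python3 - <<'E'
from h import *
m,im=shot("w11");np.savez("w11.npz",**m);s=bot.state();print(s["position"],s["width"],s["t"],s["force"])
p=proj(m,(0.4416,-.2286,.028));print(p)
f=rimfit(im,m,p,36,0.028,.024,thr=90);print(f,tool_delta([*f[0][:2],.025]))
cv2.imwrite("pics/c11.png",np.hstack([cv2.resize(im,(500,375)),cv2.resize(cv2.imread("pics/rim.png"),(300,375))]))
E
```

```text
[ 0.44228968 -0.22784989  0.1800671 ] 0.9965950977260052 15.0 [-0.95865524  0.65470196 -0.20056667]
[277.75174613 202.17909281]
(array([ 0.44286697, -0.23002372,  0.02386525]), 128) [0.00218789 0.00034475 0.15506759]
```

View pics/c11.png

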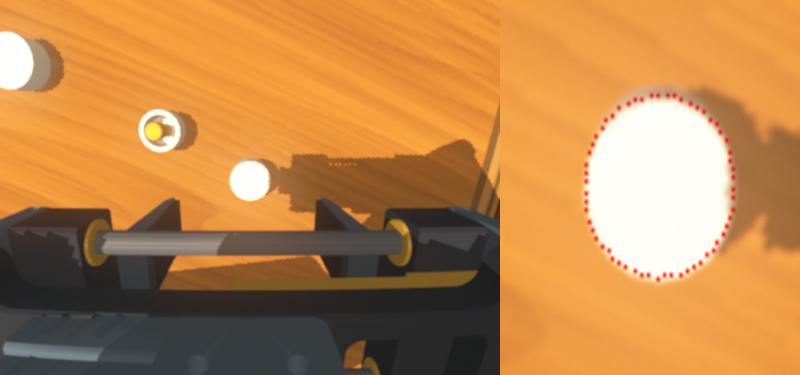

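Both fits agree with the known radius to 0.2 mm. Narrow cup rim centre is (0.4559,-0.1133), narrow cover (0.4429,-0.2300). Descending on the cover.

Emit:
carry_out(
  targets=[
    {"grip":1,"tx":0.002,"ty":0.0005,"tz":0.04,"ax":0,"ay":0,"az":0},
    {"grip":1,"tx":0.002,"ty":0.0005,"tz":0.08,"ax":0,"ay":0,"az":0},
    {"grip":1,"tx":0.002,"ty":0.0005,"tz":0.115,"ax":0,"ay":0,"az":0},
    {"grip":1,"tx":0.002,"ty":0.0005,"tz":0.135,"ax":0,"ay":0,"az":0},
    {"grip":1,"tx":0.002,"ty":0.0005,"tz":0.145,"ax":0,"ay":0,"az":0},
  ],
)

```text
t: 15.5
position: [0.4415, -0.2296, 0.0331]
ee_rot: [[0.394, -0.919, -0.003], [-0.919, -0.394, 0.002], [-0.003, 0.002, -1.0]]
force: [0.0, 0.3, 0.3]
width: 1.0
```

Emit:
carry_out(
  targets=[
    {"grip":1,"tx":0,"ty":0,"tz":0.004,"ax":0,"ay":0,"az":0},
    {"grip":1,"tx":0,"ty":0,"tz":0.007,"ax":0,"ay":0,"az":0},
    {"grip":1,"tx":0,"ty":0,"tz":0.009,"ax":0,"ay":0,"az":0},
    {"grip":1,"tx":0,"ty":0,"tz":0.009,"ax":0,"ay":0,"az":0},
    {"grip":1,"tx":0,"ty":0,"tz":0.009,"ax":0,"ay":0,"az":0},
  ],
)

```text
t: 16.0
position: [0.4429, -0.2306, 0.0266]
ee_rot: [[0.394, -0.919, 0.001], [-0.919, -0.394, -0.001], [0.001, -0.001, -1.0]]
force: [-0.0, -0.1, -0.2]
width: 0.999
```

```bash
python3 - <<'E'
from h import *
s=bot.state();print(s["position"],s["width"],s["t"],s["force"]);print(tool_delta([.44287,-.23,.025]))
E
```

```text
[ 0.44291183 -0.2306198   0.02662606] 0.9992437654714004 16.0 [-0.03845426 -0.05349044 -0.15401868]
[-0.00058821 -0.00020422  0.00162551]
```

Emit:
carry_out(
  targets=[
    {"grip":-1,"tx":-0.0005,"ty":0,"tz":0.001,"ax":0,"ay":0,"az":0},
    {"grip":-1,"tx":-0.0005,"ty":0,"tz":0.001,"ax":0,"ay":0,"az":0},
    {"grip":-1,"tx":-0.0005,"ty":0,"tz":0.001,"ax":0,"ay":0,"az":0},
    {"grip":-1,"tx":-0.0005,"ty":0,"tz":0.001,"ax":0,"ay":0,"az":0},
    {"grip":-1,"tx":-0.0005,"ty":0,"tz":0.001,"ax":0,"ay":0,"az":0},
  ],
)

```text
t: 16.5
position: [0.4423, -0.2299, 0.025]
ee_rot: [[0.394, -0.919, 0.0], [-0.919, -0.394, -0.0], [0.0, 0.0, -1.0]]
force: [-0.2, 0.3, -0.1]
width: 0.595
```

Emit:
carry_out(
  targets=[
    {"grip":-1,"tx":0,"ty":0,"tz":0,"ax":0,"ay":0,"az":0},
    {"grip":-1,"tx":0,"ty":0,"tz":0,"ax":0,"ay":0,"az":0},
    {"grip":-1,"tx":0,"ty":0,"tz":0,"ax":0,"ay":0,"az":0},
    {"grip":-1,"tx":0,"ty":0,"tz":0,"ax":0,"ay":0,"az":0},
    {"grip":-1,"tx":0,"ty":0,"tz":0,"ax":0,"ay":0,"az":0},
  ],
)

```text
t: 17.0
position: [0.4423, -0.23, 0.025]
ee_rot: [[0.394, -0.919, 0.0], [-0.919, -0.394, -0.0], [0.0, -0.0, -1.0]]
force: [0.8, 0.9, 0.0]
width: 0.525
```

```bash
python3 - <<'E'
from h import *
s=bot.state();print(s["position"],s["width"]*91,s["t"],s["force"]);p=s["position"]
R=s["ee_rot"];print("cover in tool",R.T@(np.array([.44287,-.23,p[2]])-p)); print(tool_delta([.4559,-.1133,.1]))
E
```

```text
[ 0.4423448  -0.22996575  0.02497583] 47.77473929507607 17.0 [0.75366043 0.92875411 0.01966321]
cover in tool [ 2.38322611e-04 -4.69263473e-04  7.58194923e-08]
[-0.10188296 -0.05841002 -0.07504264]
```

Held (47.8 mm). Lift and carry over the narrow cup.

Emit:
carry_out(
  targets=[
    {"grip":-1,"tx":0,"ty":0,"tz":-0.02,"ax":0,"ay":0,"az":0},
    {"grip":-1,"tx":0,"ty":0,"tz":-0.05,"ax":0,"ay":0,"az":0},
    {"grip":-1,"tx":0,"ty":0,"tz":-0.08,"ax":0,"ay":0,"az":0},
    {"grip":-1,"tx":0,"ty":0,"tz":-0.1,"ax":0,"ay":0,"az":0},
    {"grip":-1,"tx":-0.02,"ty":-0.011,"tz":-0.1,"ax":0,"ay":0,"az":0},
  ],
)

```text
t: 17.5
position: [0.4466, -0.2095, 0.1279]
ee_rot: [[0.392, -0.92, 0.007], [-0.92, -0.392, -0.004], [0.006, -0.005, -1.0]]
force: [0.4, -0.8, -0.8]
width: 0.522
```

Emit:
carry_out(
  targets=[
    {"grip":-1,"tx":-0.025,"ty":-0.015,"tz":0,"ax":0,"ay":0,"az":0},
    {"grip":-1,"tx":-0.055,"ty":-0.032,"tz":0,"ax":0,"ay":0,"az":0},
    {"grip":-1,"tx":-0.082,"ty":-0.047,"tz":0,"ax":0,"ay":0,"az":0},
    {"grip":-1,"tx":-0.082,"ty":-0.047,"tz":0,"ax":0,"ay":0,"az":0},
    {"grip":-1,"tx":-0.082,"ty":-0.047,"tz":0,"ax":0,"ay":0,"az":0},
  ],
)

```text
t: 18.0
position: [0.4554, -0.113, 0.1249]
ee_rot: [[0.395, -0.918, -0.0], [-0.918, -0.395, -0.0], [0.0, 0.0, -1.0]]
force: [0.1, 0.6, -0.5]
width: 0.524
```

Emit:
carry_out(
  targets=[
    {"grip":-1,"tx":0,"ty":0,"tz":0,"ax":0,"ay":0,"az":0},
    {"grip":-1,"tx":0,"ty":0,"tz":0,"ax":0,"ay":0,"az":0},
    {"grip":-1,"tx":0,"ty":0,"tz":0,"ax":0,"ay":0,"az":0},
    {"grip":-1,"tx":0,"ty":0,"tz":0,"ax":0,"ay":0,"az":0},
  ],
)

```text
t: 18.4
position: [0.4554, -0.1139, 0.1249]
ee_rot: [[0.393, -0.92, -0.0], [-0.92, -0.393, -0.0], [0.0, 0.0, -1.0]]
force: [-0.3, -0.3, -0.4]
width: 0.523
```

```bash
python3 - <<'E'
from h import *
m,im=shot("w12");np.savez("w12.npz",**m);s=bot.state();print(s["position"],s["width"]*91,s["t"],s["force"])
m,im2=shot("s12","side");m,im3=shot("sc12","scene")
print(tool_delta([.4559,-.1133,.053]))
cv2.imwrite("pics/c12.png",np.hstack([cv2.resize(im2[120:220,300:400],(390,390),interpolation=cv2.INTER_CUBIC),cv2.resize(im3[160:260,150:250],(390,390),interpolation=cv2.INTER_CUBIC)]))
E
```

```text
[ 0.45537146 -0.1137719   0.12489303] 47.762147847367075 18.45 [-0.97967535  0.29546681 -0.92650956]
[-5.18881867e-05 -5.54867101e-04  7.19395650e-02]
```

View pics/w12.png

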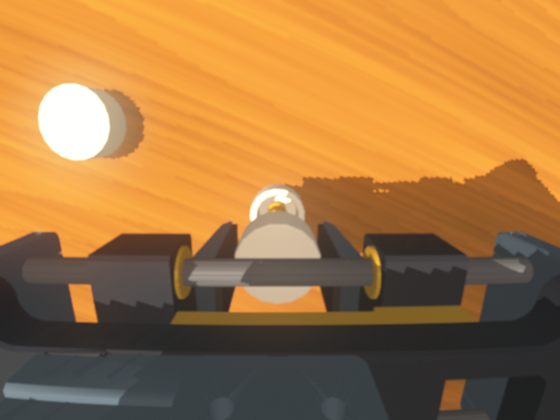

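View pics/c12.png

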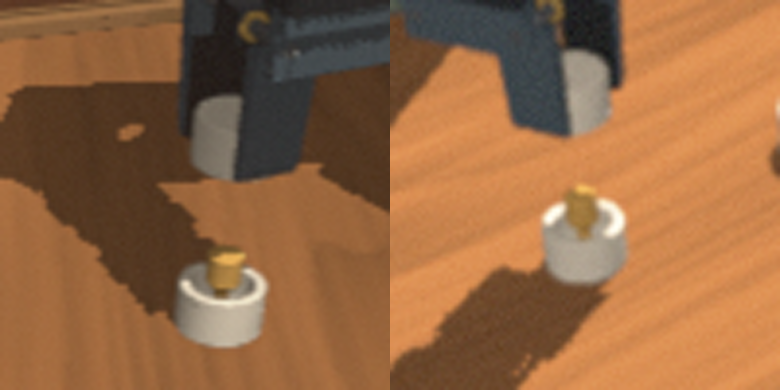

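The cover hangs level and directly above the cup in both views. Lowering in stages.

Emit:
carry_out(
  targets=[
    {"grip":-1,"tx":0,"ty":0,"tz":0.02,"ax":0,"ay":0,"az":0},
    {"grip":-1,"tx":0,"ty":0,"tz":0.035,"ax":0,"ay":0,"az":0},
    {"grip":-1,"tx":0,"ty":0,"tz":0.048,"ax":0,"ay":0,"az":0},
    {"grip":-1,"tx":0,"ty":0,"tz":0.058,"ax":0,"ay":0,"az":0},
    {"grip":-1,"tx":0,"ty":0,"tz":0.064,"ax":0,"ay":0,"az":0},
  ],
)

```text
t: 19.05
position: [0.4552, -0.1133, 0.0602]
ee_rot: [[0.394, -0.919, -0.001], [-0.919, -0.394, 0.0], [-0.0, 0.001, -1.0]]
force: [-0.3, -0.3, -1.0]
width: 0.522
```

Emit:
carry_out(
  targets=[
    {"grip":-1,"tx":0,"ty":0,"tz":0.002,"ax":0,"ay":0,"az":0},
    {"grip":-1,"tx":0,"ty":0,"tz":0.004,"ax":0,"ay":0,"az":0},
    {"grip":-1,"tx":0,"ty":0,"tz":0.005,"ax":0,"ay":0,"az":0},
    {"grip":-1,"tx":0,"ty":0,"tz":0.005,"ax":0,"ay":0,"az":0},
    {"grip":-1,"tx":0,"ty":0,"tz":0.005,"ax":0,"ay":0,"az":0},
  ],
)

```text
t: 19.55
position: [0.4556, -0.1134, 0.0563]
ee_rot: [[0.394, -0.919, 0.001], [-0.919, -0.394, -0.0], [0.001, -0.001, -1.0]]
force: [-0.1, -0.0, -1.1]
width: 0.52
```

```bash
python3 - <<'E'
from h import *
s=bot.state();print(s["position"],s["width"]*91,s["t"],s["force"])
m,im2=shot("s13","side");m,im3=shot("sc13","scene")
print(bot.state()["force"])
cv2.imwrite("pics/c13.png",np.hstack([cv2.resize(im2[150:230,315:395],(390,390),interpolation=cv2.INTER_CUBIC),cv2.resize(im3[180:260,160:240],(390,390),interpolation=cv2.INTER_CUBIC)]))
E
```

```text
[ 0.45563851 -0.113388    0.05625231] 47.2965832206778 19.55 [-0.14422107 -0.00295917 -1.07162313]
[-0.07970932 -0.19425356 -0.46612521]
```

View pics/c13.png

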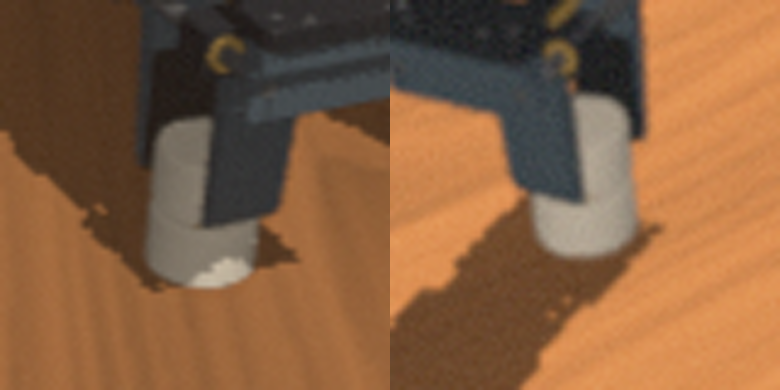

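Emit:
carry_out(
  targets=[
    {"grip":-1,"tx":0,"ty":0,"tz":0.001,"ax":0,"ay":0,"az":0},
    {"grip":-1,"tx":0,"ty":0,"tz":0.002,"ax":0,"ay":0,"az":0},
    {"grip":-1,"tx":0,"ty":0,"tz":0.003,"ax":0,"ay":0,"az":0},
    {"grip":-1,"tx":0,"ty":0,"tz":0.003,"ax":0,"ay":0,"az":0},
    {"grip":-1,"tx":0,"ty":0,"tz":0.003,"ax":0,"ay":0,"az":0},
  ],
)

```text
t: 20.15
position: [0.4554, -0.1133, 0.0529]
ee_rot: [[0.394, -0.919, 0.0], [-0.919, -0.394, -0.0], [0.0, -0.0, -1.0]]
force: [-0.8, 0.6, -0.2]
width: 0.523
```

```bash
python3 - <<'E'
from h import *
s=bot.state();print(s["position"],s["width"]*91,s["t"],s["force"])
m,im2=shot("s14","side");m,im3=shot("sc14","scene")
s=bot.state();print(s["position"],s["width"]*91,s["t"],s["force"])
cv2.imwrite("pics/c14.png",np.hstack([cv2.resize(im2[150:230,315:395],(390,390),interpolation=cv2.INTER_CUBIC),cv2.resize(im3[180:260,160:240],(390,390),interpolation=cv2.INTER_CUBIC)]))
E
```

```text
[ 0.45543739 -0.11332831  0.05294478] 47.634072551578654 20.15 [-0.81279895  0.57336638 -0.21847531]
[ 0.45542978 -0.11333227  0.05294895] 47.577500727916075 20.25 [-1.09132823 -0.97897766 -0.100818  ]
```

View pics/c14.png

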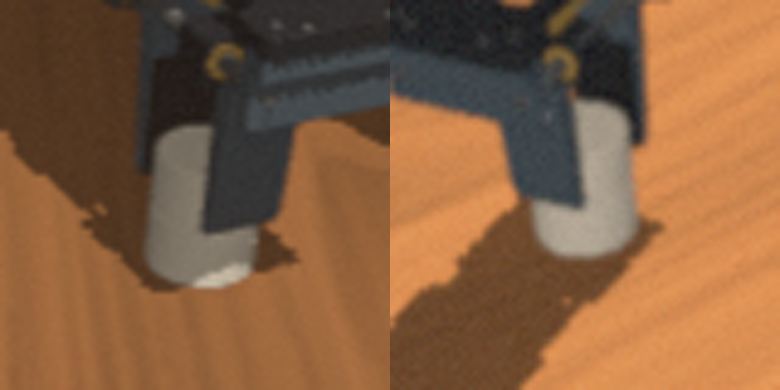

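The seam has closed, the stack is flush in both views, and TCP z is 0.0529 (0.053 expected). Release and rise.

Emit:
carry_out(
  targets=[
    {"grip":0.3,"tx":0,"ty":0,"tz":0,"ax":0,"ay":0,"az":0},
    {"grip":0.6,"tx":0,"ty":0,"tz":0,"ax":0,"ay":0,"az":0},
    {"grip":1,"tx":0,"ty":0,"tz":0,"ax":0,"ay":0,"az":0},
    {"grip":1,"tx":0,"ty":0,"tz":0,"ax":0,"ay":0,"az":0},
    {"grip":1,"tx":0,"ty":0,"tz":0,"ax":0,"ay":0,"az":0},
  ],
)

```text
t: 20.75
position: [0.4555, -0.1133, 0.0529]
ee_rot: [[0.394, -0.919, 0.0], [-0.919, -0.394, -0.0], [0.0, -0.0, -1.0]]
force: [0.8, 0.2, 0.0]
width: 0.929
```

Emit:
carry_out(
  targets=[
    {"grip":1,"tx":0,"ty":0,"tz":-0.015,"ax":0,"ay":0,"az":0},
    {"grip":1,"tx":0,"ty":0,"tz":-0.05,"ax":0,"ay":0,"az":0},
    {"grip":1,"tx":0,"ty":0,"tz":-0.09,"ax":0,"ay":0,"az":0},
    {"grip":1,"tx":0,"ty":0,"tz":-0.13,"ax":0,"ay":0,"az":0},
    {"grip":1,"tx":0,"ty":0,"tz":-0.14,"ax":0,"ay":0,"az":0},
  ],
)

```text
t: 21.25
position: [0.4577, -0.1139, 0.1973]
ee_rot: [[0.394, -0.919, 0.008], [-0.919, -0.394, -0.002], [0.006, -0.007, -1.0]]
force: [0.0, -0.3, -0.5]
width: 1.001
```

Emit:
carry_out(
  targets=[
    {"grip":1,"tx":0,"ty":0,"tz":0,"ax":0,"ay":0,"az":0},
    {"grip":1,"tx":0,"ty":0,"tz":0,"ax":0,"ay":0,"az":0},
    {"grip":1,"tx":0,"ty":0,"tz":0,"ax":0,"ay":0,"az":0},
    {"grip":1,"tx":0,"ty":0,"tz":0,"ax":0,"ay":0,"az":0},
  ],
)

```text
t: 21.65
position: [0.4546, -0.1131, 0.1914]
ee_rot: [[0.394, -0.919, -0.003], [-0.919, -0.394, 0.001], [-0.002, 0.003, -1.0]]
force: [-0.9, 0.0, -0.2]
width: 0.999
```

```bash
python3 - <<'E'
from h import *
m,im=shot("w15");s=bot.state();print(s["position"],s["width"]*91,s["t"],s["force"])
p=proj(m,(.4559,-.1133,.056));print(p,rimfit(im,m,p,34,.056,.024,thr=90))
r=cv2.imread("pics/rim.png")
m,im2=shot("s15","side");m,im3=shot("sc15","scene")
cv2.imwrite("pics/c15.png",np.hstack([cv2.resize(r,(260,390)),cv2.resize(im2[150:230,315:395],(260,260),interpolation=cv2.INTER_CUBIC).copy() if 0 else cv2.resize(im2[150:230,315:395],(260,390),interpolation=cv2.INTER_CUBIC),cv2.resize(im3[180:260,160:240],(260,390),interpolation=cv2.INTER_CUBIC)]))
print(tool_delta([.4621,.0722,.19]))
E
```

```text
[ 0.45481607 -0.11315816  0.19163601] 91.07204366924188 21.7 [ 0.65963319  0.11151011 -0.22922141]
[278.23434005 203.50730136] (array([ 0.45694482, -0.11217252,  0.02446174]), 140)
[-0.1677105  -0.0794337   0.00219642]
```

View pics/c15.png

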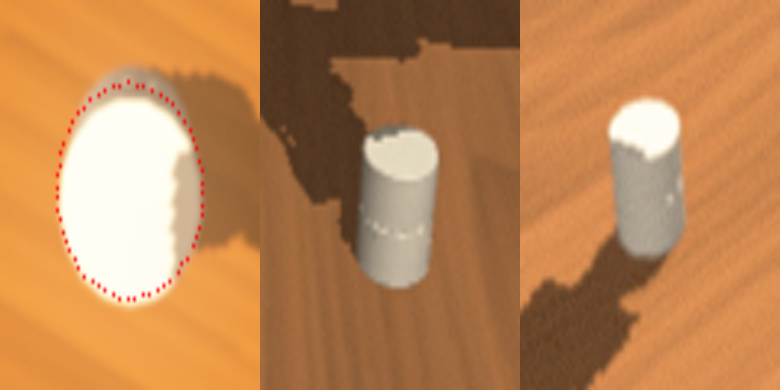

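The narrow stack is flush, with the seam closed all round and the tops aligned. The fit is 1.5 mm from the cup and includes a bit of side wall. On to the wide cover.

Emit:
carry_out(
  targets=[
    {"grip":1,"tx":-0.035,"ty":-0.0165,"tz":0,"ax":0,"ay":0,"az":0},
    {"grip":1,"tx":-0.075,"ty":-0.0355,"tz":0,"ax":0,"ay":0,"az":0},
    {"grip":1,"tx":-0.115,"ty":-0.0545,"tz":0,"ax":0,"ay":0,"az":0},
    {"grip":1,"tx":-0.15,"ty":-0.071,"tz":0,"ax":0,"ay":0,"az":0},
    {"grip":1,"tx":-0.168,"ty":-0.079,"tz":0,"ax":0,"ay":0,"az":0},
  ],
)

```text
t: 22.3
position: [0.4617, 0.0748, 0.1927]
ee_rot: [[0.396, -0.918, -0.0], [-0.918, -0.396, 0.001], [-0.001, -0.0, -1.0]]
force: [0.3, -0.2, 0.7]
width: 1.002
```

Emit:
carry_out(
  targets=[
    {"grip":1,"tx":0,"ty":0,"tz":0,"ax":0,"ay":0,"az":0},
    {"grip":1,"tx":0,"ty":0,"tz":0,"ax":0,"ay":0,"az":0},
    {"grip":1,"tx":0,"ty":0,"tz":0,"ax":0,"ay":0,"az":0},
    {"grip":1,"tx":0,"ty":0,"tz":0,"ax":0,"ay":0,"az":0},
    {"grip":1,"tx":0,"ty":0,"tz":0,"ax":0,"ay":0,"az":0},
  ],
)

```text
t: 22.8
position: [0.4619, 0.0714, 0.1929]
ee_rot: [[0.392, -0.92, 0.0], [-0.92, -0.392, -0.0], [0.0, 0.0, -1.0]]
force: [-0.4, -0.1, -0.1]
width: 0.998
```

```bash
python3 - <<'E'
from h import *
m,im=shot("w16");np.savez("w16.npz",**m);s=bot.state();print(s["position"],s["width"]*91,s["t"],s["force"])
p=proj(m,(.4621,.0722,.03));print(p);f=rimfit(im,m,p,42,.03,.031,thr=90);print(f,tool_delta([*f[0][:2],.026]))
r=cv2.imread("pics/rim.png")
p=proj(m,(.619,.0713,.03));print("cup at",p)
cv2.imwrite("pics/c16.png",np.hstack([cv2.resize(im,(500,375)),cv2.resize(r,(300,375))]))
E
```

```text
[0.46195111 0.07150189 0.19294769] 90.80088363778246 22.85 [ 0.02568616 -0.06025768  0.90845752]
[276.58469432 198.55637457]
(array([0.46315736, 0.07203288, 0.03075069]), 161) [-4.64023113e-05 -1.31291871e-03  1.66947724e-01]
cup at [340.43565685  54.82158811]
```

View pics/c16.png

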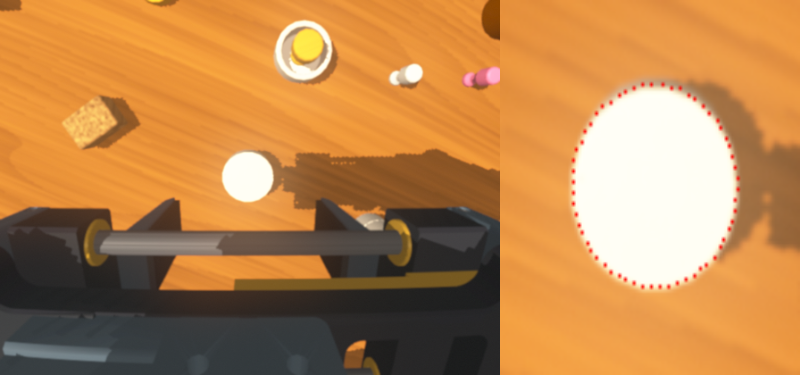

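Emit:
carry_out(
  targets=[
    {"grip":1,"tx":0.018,"ty":-0.041,"tz":0,"ax":0,"ay":0,"az":0},
    {"grip":1,"tx":0.036,"ty":-0.083,"tz":0,"ax":0,"ay":0,"az":0},
    {"grip":1,"tx":0.054,"ty":-0.124,"tz":0,"ax":0,"ay":0,"az":0},
    {"grip":1,"tx":0.062,"ty":-0.144,"tz":0,"ax":0,"ay":0,"az":0},
    {"grip":1,"tx":0.062,"ty":-0.144,"tz":0,"ax":0,"ay":0,"az":0},
  ],
)

```text
t: 23.35
position: [0.6213, 0.0714, 0.192]
ee_rot: [[0.393, -0.92, 0.001], [-0.92, -0.393, -0.0], [0.0, -0.001, -1.0]]
force: [-0.7, -0.0, -0.3]
width: 1.002
```

Emit:
carry_out(
  targets=[
    {"grip":1,"tx":0,"ty":0,"tz":0,"ax":0,"ay":0,"az":0},
    {"grip":1,"tx":0,"ty":0,"tz":0,"ax":0,"ay":0,"az":0},
    {"grip":1,"tx":0,"ty":0,"tz":0,"ax":0,"ay":0,"az":0},
    {"grip":1,"tx":0,"ty":0,"tz":0,"ax":0,"ay":0,"az":0},
    {"grip":1,"tx":0,"ty":0,"tz":0,"ax":0,"ay":0,"az":0},
  ],
)

```text
t: 23.85
position: [0.6182, 0.072, 0.1934]
ee_rot: [[0.394, -0.919, 0.0], [-0.919, -0.394, -0.0], [0.0, -0.0, -1.0]]
force: [-0.7, 0.1, 0.6]
width: 0.998
```

```bash
python3 - <<'E'
from h import *
m,im=shot("w17");np.savez("w17.npz",**m);s=bot.state();print(s["position"],s["width"]*91,s["t"],s["force"])
p=proj(m,(.6195,.0714,.03));print(p);f=rimfit(im,m,p,40,.03,.031,thr=90);print(f)
b=blob(im,p,20,"brass");print("head",b[3],b[4],onz(m,b[3],.053))
r=cv2.imread("pics/rim.png")
cv2.imwrite("pics/c17.png",np.hstack([cv2.resize(im,(500,375)),cv2.resize(r,(300,375))]))
print(tool_delta([.46316,.07203,.19]))
E
```

```text
[0.61833578 0.07202802 0.19331116] 91.20357959844164 23.9 [ 0.34334947  0.03756949 -0.82409316]
[278.19823426 198.1249418 ]
(array([0.61867418, 0.07134622, 0.03064502]), 159)
head (277.52282333374023, 203.7379493713379) (27.156944274902344, 27.980083465576172) [0.61843371 0.07176045 0.053     ]
[-0.06114253  0.14262386  0.00324183]
```

View pics/c17.png

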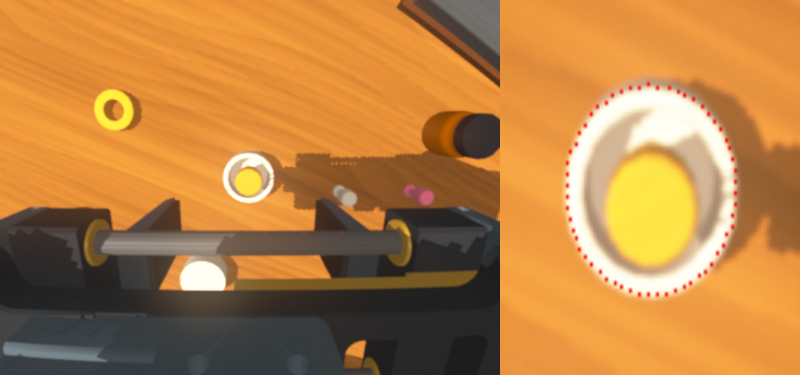

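Wide cup rim centre is (0.6187,0.0713), and the knob head is centred to under 1 mm. Back to the wide cover at (0.4632,0.0720).

Emit:
carry_out(
  targets=[
    {"grip":1,"tx":-0.017,"ty":0.04,"tz":0,"ax":0,"ay":0,"az":0},
    {"grip":1,"tx":-0.035,"ty":0.082,"tz":0,"ax":0,"ay":0,"az":0},
    {"grip":1,"tx":-0.053,"ty":0.123,"tz":0.01,"ax":0,"ay":0,"az":0},
    {"grip":1,"tx":-0.061,"ty":0.1425,"tz":0.03,"ax":0,"ay":0,"az":0},
    {"grip":1,"tx":-0.061,"ty":0.1425,"tz":0.06,"ax":0,"ay":0,"az":0},
  ],
)

```text
t: 24.4
position: [0.4614, 0.072, 0.134]
ee_rot: [[0.394, -0.919, 0.003], [-0.919, -0.394, 0.0], [0.001, -0.003, -1.0]]
force: [1.6, -0.3, 0.4]
width: 1.001
```

Emit:
carry_out(
  targets=[
    {"grip":1,"tx":0,"ty":0,"tz":0,"ax":0,"ay":0,"az":0},
    {"grip":1,"tx":0,"ty":0,"tz":0,"ax":0,"ay":0,"az":0},
    {"grip":1,"tx":0,"ty":0,"tz":0,"ax":0,"ay":0,"az":0},
    {"grip":1,"tx":0,"ty":0,"tz":0,"ax":0,"ay":0,"az":0},
    {"grip":1,"tx":0,"ty":0,"tz":0,"ax":0,"ay":0,"az":0},
  ],
)

```text
t: 24.9
position: [0.4645, 0.0719, 0.1337]
ee_rot: [[0.394, -0.919, 0.002], [-0.919, -0.394, 0.0], [0.001, -0.002, -1.0]]
force: [-0.0, 0.6, -0.5]
width: 1.001
```

```bash
python3 - <<'E'
from h import *
s=bot.state();print(s["position"],s["width"]*91,s["t"],s["force"])
print(tool_delta([.46316,.07203,.026]))
E
```

```text
[0.46448454 0.07194416 0.13368135] 91.13616227544023 24.9 [-0.04138519  0.62921596 -0.52591479]
[-0.00065885  0.00135214  0.10767902]
```

Emit:
carry_out(
  targets=[
    {"grip":1,"tx":-0.0005,"ty":0.0005,"tz":0.03,"ax":0,"ay":0,"az":0},
    {"grip":1,"tx":-0.0005,"ty":0.0005,"tz":0.06,"ax":0,"ay":0,"az":0},
    {"grip":1,"tx":-0.0005,"ty":0.0005,"tz":0.08,"ax":0,"ay":0,"az":0},
    {"grip":1,"tx":-0.0005,"ty":0.0005,"tz":0.093,"ax":0,"ay":0,"az":0},
    {"grip":1,"tx":-0.0005,"ty":0.0005,"tz":0.1,"ax":0,"ay":0,"az":0},
  ],
)

```text
t: 25.4
position: [0.4628, 0.0721, 0.0321]
ee_rot: [[0.394, -0.919, -0.001], [-0.919, -0.394, -0.0], [-0.0, 0.001, -1.0]]
force: [0.5, 0.1, -0.1]
width: 1.003
```

Emit:
carry_out(
  targets=[
    {"grip":1,"tx":0,"ty":0,"tz":0.003,"ax":0,"ay":0,"az":0},
    {"grip":1,"tx":0,"ty":0,"tz":0.006,"ax":0,"ay":0,"az":0},
    {"grip":1,"tx":0,"ty":0,"tz":0.007,"ax":0,"ay":0,"az":0},
    {"grip":1,"tx":0,"ty":0,"tz":0.007,"ax":0,"ay":0,"az":0},
    {"grip":1,"tx":0,"ty":0,"tz":0.007,"ax":0,"ay":0,"az":0},
  ],
)

```text
t: 25.9
position: [0.4633, 0.0722, 0.0263]
ee_rot: [[0.394, -0.919, 0.001], [-0.919, -0.394, 0.0], [0.0, -0.001, -1.0]]
force: [-0.2, -0.1, -0.0]
width: 1.001
```

```bash
python3 - <<'E'
from h import *
s=bot.state();print(s["position"],s["width"]*91,s["t"],s["force"])
print(tool_delta([.46316,.07203,.026]))
E
```

```text
[0.46328991 0.07218925 0.02634371] 91.075330402457 25.9 [-0.24885671 -0.12715513 -0.0358503 ]
[9.50906455e-05 1.82426279e-04 3.43582507e-04]
```

Exactly on target. Closing.

Emit:
carry_out(
  targets=[
    {"grip":-1,"tx":0,"ty":0,"tz":0,"ax":0,"ay":0,"az":0},
    {"grip":-1,"tx":0,"ty":0,"tz":0,"ax":0,"ay":0,"az":0},
    {"grip":-1,"tx":0,"ty":0,"tz":0,"ax":0,"ay":0,"az":0},
    {"grip":-1,"tx":0,"ty":0,"tz":0,"ax":0,"ay":0,"az":0},
    {"grip":-1,"tx":0,"ty":0,"tz":0,"ax":0,"ay":0,"az":0},
  ],
)

```text
t: 26.4
position: [0.463, 0.0721, 0.026]
ee_rot: [[0.394, -0.919, 0.0], [-0.919, -0.394, -0.0], [0.0, -0.0, -1.0]]
force: [0.4, -0.7, 0.2]
width: 0.67
```

Emit:
carry_out(
  targets=[
    {"grip":-1,"tx":0,"ty":0,"tz":0,"ax":0,"ay":0,"az":0},
    {"grip":-1,"tx":0,"ty":0,"tz":0,"ax":0,"ay":0,"az":0},
    {"grip":-1,"tx":0,"ty":0,"tz":0,"ax":0,"ay":0,"az":0},
    {"grip":-1,"tx":0,"ty":0,"tz":0,"ax":0,"ay":0,"az":0},
  ],
)

```text
t: 26.8
position: [0.463, 0.0721, 0.026]
ee_rot: [[0.394, -0.919, 0.0], [-0.919, -0.394, -0.0], [0.0, -0.0, -1.0]]
force: [0.3, -0.7, 0.8]
width: 0.673
```

```bash
python3 - <<'E'
from h import *
s=bot.state();print(s["position"],s["width"]*91,s["t"],s["force"]);p=s["position"]
print("cover in tool",tool_delta([.46316,.07203,.0]));print(tool_delta([.6187,.0713,.126]))
E
```

```text
[0.4630441  0.07213647 0.02596481] 61.25483265346499 26.8 [ 0.2842927  -0.71827483  0.77969926]
cover in tool [ 1.40038898e-04 -6.33423631e-05  2.59648284e-02]
[ 0.06208927 -0.14274951 -0.10002   ]
```

Emit:
carry_out(
  targets=[
    {"grip":-1,"tx":0,"ty":0,"tz":-0.02,"ax":0,"ay":0,"az":0},
    {"grip":-1,"tx":0,"ty":0,"tz":-0.05,"ax":0,"ay":0,"az":0},
    {"grip":-1,"tx":0,"ty":0,"tz":-0.08,"ax":0,"ay":0,"az":0},
    {"grip":-1,"tx":0,"ty":0,"tz":-0.1,"ax":0,"ay":0,"az":0},
    {"grip":-1,"tx":0.01,"ty":-0.023,"tz":-0.1,"ax":0,"ay":0,"az":0},
  ],
)

```text
t: 27.3
position: [0.4871, 0.0722, 0.1284]
ee_rot: [[0.394, -0.919, 0.002], [-0.919, -0.394, 0.0], [0.0, -0.002, -1.0]]
force: [0.9, 0.1, -1.4]
width: 0.673
```

Emit:
carry_out(
  targets=[
    {"grip":-1,"tx":0.014,"ty":-0.032,"tz":0,"ax":0,"ay":0,"az":0},
    {"grip":-1,"tx":0.03,"ty":-0.069,"tz":0,"ax":0,"ay":0,"az":0},
    {"grip":-1,"tx":0.044,"ty":-0.101,"tz":0,"ax":0,"ay":0,"az":0},
    {"grip":-1,"tx":0.052,"ty":-0.12,"tz":0,"ax":0,"ay":0,"az":0},
    {"grip":-1,"tx":0.052,"ty":-0.12,"tz":0,"ax":0,"ay":0,"az":0},
  ],
)

```text
t: 27.8
position: [0.6212, 0.0714, 0.125]
ee_rot: [[0.393, -0.919, 0.001], [-0.919, -0.393, 0.0], [0.0, -0.001, -1.0]]
force: [0.4, -0.7, -0.5]
width: 0.673
```

Emit:
carry_out(
  targets=[
    {"grip":-1,"tx":0,"ty":0,"tz":0,"ax":0,"ay":0,"az":0},
    {"grip":-1,"tx":0,"ty":0,"tz":0,"ax":0,"ay":0,"az":0},
    {"grip":-1,"tx":0,"ty":0,"tz":0,"ax":0,"ay":0,"az":0},
    {"grip":-1,"tx":0,"ty":0,"tz":0,"ax":0,"ay":0,"az":0},
    {"grip":-1,"tx":0,"ty":0,"tz":0,"ax":0,"ay":0,"az":0},
  ],
)

```text
t: 28.3
position: [0.6185, 0.0715, 0.1263]
ee_rot: [[0.394, -0.919, 0.0], [-0.919, -0.394, -0.0], [0.0, -0.0, -1.0]]
force: [-0.2, 0.8, -0.3]
width: 0.676
```

```bash
python3 - <<'E'
from h import *
m,im2=shot("s18","side");m,im3=shot("sc18","scene")
s=bot.state();print(s["position"],s["width"]*91,s["t"],s["force"]);print(tool_delta([.6187,.0713,.056]))
cv2.imwrite("pics/c18.png",np.hstack([cv2.resize(im2[180:280,230:330],(390,390),interpolation=cv2.INTER_CUBIC),cv2.resize(im3[150:250,260:360],(390,390),interpolation=cv2.INTER_CUBIC)]))
E
```

```text
[0.61867097 0.07152371 0.12614023] 61.37962970465051 28.4 [ 0.45468176  0.04757195 -0.83147365]
[2.07553416e-04 7.39530314e-05 7.01402496e-02]
```

View pics/c18.png

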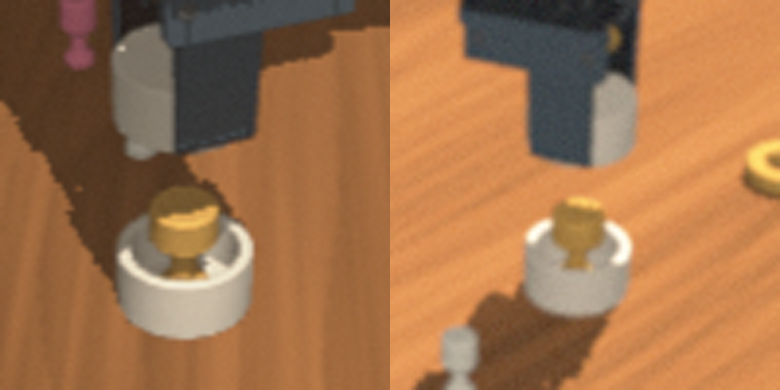

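The cover hangs level above the cup, within 0.3 mm by the numbers. The white spot under it in the side view is the decoy's head behind.

Emit:
carry_out(
  targets=[
    {"grip":-1,"tx":0,"ty":0,"tz":0.02,"ax":0,"ay":0,"az":0},
    {"grip":-1,"tx":0,"ty":0,"tz":0.035,"ax":0,"ay":0,"az":0},
    {"grip":-1,"tx":0,"ty":0,"tz":0.048,"ax":0,"ay":0,"az":0},
    {"grip":-1,"tx":0,"ty":0,"tz":0.057,"ax":0,"ay":0,"az":0},
    {"grip":-1,"tx":0,"ty":0,"tz":0.062,"ax":0,"ay":0,"az":0},
  ],
)

```text
t: 28.9
position: [0.6186, 0.0714, 0.063]
ee_rot: [[0.394, -0.919, -0.001], [-0.919, -0.394, -0.0], [-0.0, 0.001, -1.0]]
force: [0.1, -0.0, -1.1]
width: 0.674
```

Emit:
carry_out(
  targets=[
    {"grip":-1,"tx":0,"ty":0,"tz":0.002,"ax":0,"ay":0,"az":0},
    {"grip":-1,"tx":0,"ty":0,"tz":0.004,"ax":0,"ay":0,"az":0},
    {"grip":-1,"tx":0,"ty":0,"tz":0.006,"ax":0,"ay":0,"az":0},
    {"grip":-1,"tx":0,"ty":0,"tz":0.006,"ax":0,"ay":0,"az":0},
    {"grip":-1,"tx":0,"ty":0,"tz":0.006,"ax":0,"ay":0,"az":0},
  ],
)

```text
t: 29.4
position: [0.6191, 0.0715, 0.0582]
ee_rot: [[0.394, -0.919, 0.001], [-0.919, -0.394, -0.0], [0.0, -0.001, -1.0]]
force: [0.1, 0.3, -1.1]
width: 0.669
```

Emit:
carry_out(
  targets=[
    {"grip":-1,"tx":0,"ty":0,"tz":0.001,"ax":0,"ay":0,"az":0},
    {"grip":-1,"tx":0,"ty":0,"tz":0.002,"ax":0,"ay":0,"az":0},
    {"grip":-1,"tx":0,"ty":0,"tz":0.002,"ax":0,"ay":0,"az":0},
    {"grip":-1,"tx":0,"ty":0,"tz":0.002,"ax":0,"ay":0,"az":0},
  ],
)

```text
t: 29.8
position: [0.619, 0.0715, 0.056]
ee_rot: [[0.394, -0.919, 0.0], [-0.919, -0.394, -0.0], [0.0, -0.0, -1.0]]
force: [0.5, -0.1, -0.2]
width: 0.67
```

```bash
python3 - <<'E'
from h import *
m,im2=shot("s19","side");m,im3=shot("sc19","scene")
s=bot.state();print(s["position"],s["width"]*91,s["t"],s["force"]);print(tool_delta([.6187,.0713,.056]))
cv2.imwrite("pics/c19.png",np.hstack([cv2.resize(im2[190:290,230:330],(390,390),interpolation=cv2.INTER_CUBIC),cv2.resize(im3[150:250,260:360],(390,390),interpolation=cv2.INTER_CUBIC)]))
E
```

```text
[0.6189664  0.07148331 0.05602376] 60.99850885441154 29.9 [-1.02930801  0.00718531 -0.75629044]
[6.35792342e-05 3.17068152e-04 2.36836797e-05]
```

View pics/c19.png

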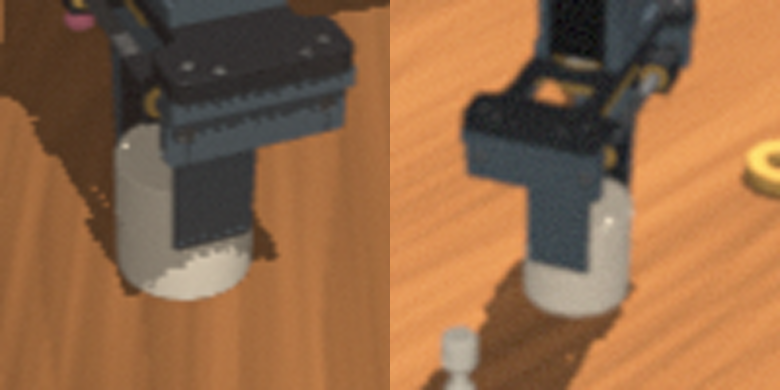

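Flush in both views at TCP z 0.056. Release and rise.

Emit:
carry_out(
  targets=[
    {"grip":0.5,"tx":0,"ty":0,"tz":0,"ax":0,"ay":0,"az":0},
    {"grip":0.7,"tx":0,"ty":0,"tz":0,"ax":0,"ay":0,"az":0},
    {"grip":1,"tx":0,"ty":0,"tz":0,"ax":0,"ay":0,"az":0},
    {"grip":1,"tx":0,"ty":0,"tz":0,"ax":0,"ay":0,"az":0},
    {"grip":1,"tx":0,"ty":0,"tz":0,"ax":0,"ay":0,"az":0},
  ],
)

```text
t: 30.4
position: [0.6189, 0.0715, 0.056]
ee_rot: [[0.394, -0.919, 0.0], [-0.919, -0.394, -0.0], [0.0, -0.0, -1.0]]
force: [0.7, 0.5, 0.9]
width: 0.999
```

Emit:
carry_out(
  targets=[
    {"grip":1,"tx":0,"ty":0,"tz":-0.015,"ax":0,"ay":0,"az":0},
    {"grip":1,"tx":0,"ty":0,"tz":-0.05,"ax":0,"ay":0,"az":0},
    {"grip":1,"tx":0,"ty":0,"tz":-0.09,"ax":0,"ay":0,"az":0},
    {"grip":1,"tx":0,"ty":0,"tz":-0.13,"ax":0,"ay":0,"az":0},
    {"grip":1,"tx":0,"ty":0,"tz":-0.15,"ax":0,"ay":0,"az":0},
  ],
)

```text
t: 30.9
position: [0.6203, 0.0716, 0.2101]
ee_rot: [[0.394, -0.919, 0.006], [-0.919, -0.394, 0.001], [0.002, -0.006, -1.0]]
force: [-0.1, 0.2, 0.0]
width: 1.001
```

Emit:
carry_out(
  targets=[
    {"grip":1,"tx":0,"ty":0,"tz":0,"ax":0,"ay":0,"az":0},
    {"grip":1,"tx":0,"ty":0,"tz":0,"ax":0,"ay":0,"az":0},
    {"grip":1,"tx":0,"ty":0,"tz":0,"ax":0,"ay":0,"az":0},
    {"grip":1,"tx":0,"ty":0,"tz":0,"ax":0,"ay":0,"az":0},
    {"grip":1,"tx":0,"ty":0,"tz":0,"ax":0,"ay":0,"az":0},
  ],
)

```text
t: 31.4
position: [0.6184, 0.0714, 0.2045]
ee_rot: [[0.394, -0.919, -0.002], [-0.919, -0.394, -0.0], [-0.001, 0.002, -1.0]]
force: [-0.2, 0.1, 0.1]
width: 1.001
```

```bash
python3 - <<'E'
from h import *
m,im=shot("w20");s=bot.state();print(s["position"],s["width"]*91,s["t"],s["force"])
p=proj(m,(.6187,.0713,.06));print(p,rimfit(im,m,p,40,.06,.031,thr=60))
m,im2=shot("s20","side");m,im3=shot("sc20","scene")
f=lambda a:cv2.resize(a,(390,290),interpolation=cv2.INTER_CUBIC)
cv2.imwrite("pics/c20.png",np.vstack([np.hstack([f(im2),f(im3)]),np.hstack([f(im2[195:285,220:340]),f(im3[155:245,250:370])])]))
E
```

```text
[0.61852745 0.071466   0.20483735] 91.07840147484795 31.45 [-0.15897533 -0.41546511 -0.18431264]
[277.59139451 202.29812107] (array([0.61835093, 0.0728263 , 0.02939034]), 173)
```

View pics/c20.png

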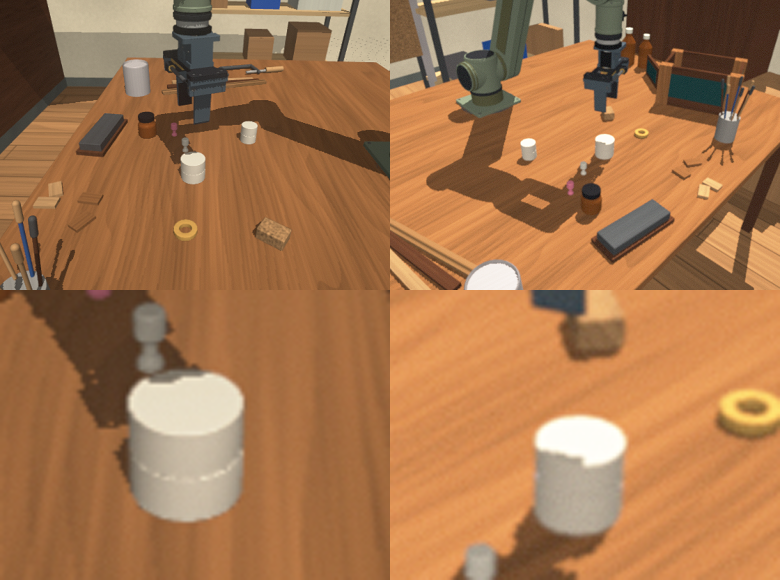

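Both stacks are straight with closed seams, and the ring, block, jar and decoys are in their places. A quick height check of the covers' tops, then hand in.

```bash
python3 - <<'E'
from h import *
ms=[bot.camera_model("scene"),bot.camera_model("side")];ims=[cv2.imread("pics/sc20.png"),cv2.imread("pics/s20.png")]
for n,X,r in (("wide",(.6187,.0713,.06),.031),("narrow",(.4559,-.1133,.056),.024)):
    o=[]
    for m,im in zip(ms,ims):
        c=proj(m,X);x0,y0=int(c[0])-30,int(c[1])-30;h=cv2.cvtColor(im[y0:y0+75,x0:x0+60],cv2.COLOR_BGR2HSV)
        k,_=cv2.findContours(((h[:,:,1]<80)&(h[:,:,2]>90)).astype(np.uint8),0,1);b=[cv2.boundingRect(q) for q in k if cv2.contourArea(q)>150]
        e=[proj(m,np.array(X)+[r*np.cos(t),r*np.sin(t),0]) for t in np.linspace(0,6.3,90)]
        o.append((n,"predicted top row %.1f cols %.1f-%.1f"%(min(q[1] for q in e),min(q[0] for q in e),max(q[0] for q in e)),[(x+x0,y+y0,w,hh) for x,y,w,hh in b]))
    for q in o: print(q)
s=bot.state();print(s["t"],s["position"]);bot.finish_job()
E
```

```text
('wide', 'predicted top row 194.2 cols 294.7-322.5', [(295, 194, 28, 37)])
('wide', 'predicted top row 218.9 cols 258.4-294.3', [(259, 199, 36, 68)])
('narrow', 'predicted top row 200.6 cols 187.5-209.1', [(187, 200, 23, 33)])
('narrow', 'predicted top row 175.0 cols 345.8-369.0', [(345, 175, 25, 34)])
31.55 [0.61874326 0.07145661 0.20536737]
the job is handed in; nothing more can be done
```

The job is handed in at about 31.6 s. The big brass knob stands in the wide cup and the small brass one in the narrow cup, and each cup is covered by its same-size twin, rim on rim.

**What the last checks showed:**
- **Seams:** they are closed and both stacks straight in the scene and side views. The covers' tops came out at the heights and columns predicted for seated covers, to about 1 px.
- **One row that disagreed:** the wide stack's top row in the side view read 199 instead of 219. The white decoy knob behind it had merged into the mask, so that row tells nothing; its columns did match.
- **Centring:** the wrist camera's circle fits put each cover within about 1.6 mm of its cup. Those last fits were slightly off in radius from shadow or side wall.
- **Knobs:** both were seen upright and within about 1.3 mm of their cup's centre before they were covered.
- **Bystanders:** the ring, block, jar and decoys look unmoved in the final pictures; I did not measure them again. The gripper was open and about 13 cm clear of the stacks at the end.

The first move calls were refused because a row needs all seven numbers. Nothing moved then.

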